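# Set up the atomiser leak check

### The arm

A 6-joint arm with a two-finger parallel gripper is mounted at the origin on the work surface. World frame = base frame: x ahead of the robot, y to its left, z up, the work surface at z = 0. Lengths are in mm, angles in rad, forces in N, time in s.
With the tool pointing down it reaches from about 275 to 1000 mm from the base axis. Payload 8.4 kg.
Tool frame: the origin (TCP) lies midway between the tips of the shut fingers; the grasp point (between the pads) lies 19 mm behind it; z points along the fingers, y is the line along which they close (so a half turn about z gives the same grasp; the last joint's range is limited). The gripper opens to 85 mm and grips with 20 to 120 N. Pads are 22 mm wide; open, the fingers measure 114 mm over their backs; the gripper's body (76 mm by 85 mm) begins 54 mm behind the grasp point. The pads swing forward as they close: fully open they stand 13 mm farther back than shut.
Start: joints at [-1.181, 0.353, 1.633, -0, 1.155, -0.002], TCP at [238.657, -577.643, 231.281] pointing down, gripper open.
Joint ranges: [-2.63, 2.63], [-0.92, 2.1], [0.06, 2.66], [-1.3, 4.44], [0, 2.69], [-3.02, 3.02]. Speed limits (rad/s): [2.22, 2.22, 2.79, 3.14, 3.14, 3.14].

### API

Orientations are given as [roll, pitch, yaw] about the fixed x, y, z axes, in that order (R = Rz(yaw) Ry(pitch) Rx(roll)).
In Python, from rig import * gives the robot as it stands.
- The arm moves only by the shell command python3 -m jog 'ROWS' [FORCE]. ROWS is JSON, a list of rows, each an object of numbers: "x", "y", "z": the shift along the tool's x, y, z in cm; "spin": the turn about the tool's z in rad; "grip": the closure, from 0 (fully open) to 1 (shut). In form: [{"x": .., "y": .., "z": .., "spin": .., "grip": ..}, ...]. A call has 1 to 20 rows; each row shifts and turns the commanded pose from where the row before left it, along the tool's axes as they then stand; what a row does not reach is not made up. A row lasts 1/12 s, in which the tool goes at most 41.7 mm and 7.16 degrees, less where a joint would pass 70% of its speed; a pose out of reach is approached as far as the arm can. A call with a gripper value outside its range is refused whole. The fingers move at their own pace and stop on an object; FORCE is the grip in N (left out, the last holds). Time passes only in rows, so rows that do not move let the fingers close. It gives the time, the measured TCP pose, the force, the opening and the grip force at its end, in the units of the state.
- sense(): the state, without advancing time (a new reading comes with each control period).
- grab_frame(name): name is "scene" or "top" or "wrist"; returns a dict with "pixels" (400x640x3 uint8, blue, green, red), "camera_matrix" (3x3 intrinsics, pixels), "rvec" (rotation vector, rad) and "tvec" (3), from world to camera coordinates, as OpenCV has them; the wrist camera has in their place "T_tool_cam" (4x4, takes a point from camera to tool coordinates, whose origin is the TCP and whose axes are the flange's). Camera axes: x right, y down, z forward; pixel columns grow to the right and rows downward; lengths in mm; the calibration is good to about 2 mm. A picture is of the moment at which its call begins: read the wrist's pose just before it. There is no depth.
- sign_off(): hands the job in; it is judged then, once.
The state is a dict: "clock": time; "qpos": joint angles; "qvel": joint speeds; "joint_efforts": joint torques, N m; "eef_pos": TCP position; "tcp_rot": TCP orientation; "contact_force": force on the tool from outside, world axes, zero at the start; "wrist_torque": the same for the moment, N m; "opening": opening from 0.0 (shut) to 1.0 (fully open); "grasp_force": force on a finger pad.
Only numpy, scipy, OpenCV 4.12 (cv2) and the standard library are available. Lean on these libraries where they do the work, as an engineer would, in place of code of your own. Each camera call takes 0.05 s, during which the arm holds its last target. There are 200 camera calls.

### The job

Get the leak-check bench ready: push every atomiser tube lying on the bench down into the fork clip whose jaw has its colour, centred and fully home with the jaw snapped shut over it, and walk the vapour meter forward (its rear corners may be pushed, its glass filter must not) until its front is flush against the yellow docking bar and roughly centred on it. When all that is done, press the nozzle cap of the amber reference bottle fully down and let it come up again. Keep the meter flat on the table and leave everything else where it stands.

Things in the scene. Friction and masses are not known exactly. Their poses are not given: they have to be found in the camera images.
- tube_red_center (a point): centre of the loose red atomiser tube lying on the table: 156 mm long, 60 g, round aluminium barrel 20 mm across; a red 26 mm square cap at its +x end and a dark 26 mm square foot at its -x end, each 20 mm long (centre 13 mm up when lying), stop it rolling; two red bands. x runs along it; it may be rolled by quarter turns and may be absent. Either end may point either way in the clip.
- clip_red: red fork clip, bolted down; origin: centre of its underside, z up, x along the tube's seat. Base 120 x 62 x 8 mm. Black forks at x = +-38 mm with 23 mm slots open upward; hooks of the red jaw at x = +-46 mm, +y side; all 88 mm high. Between x = -34 and 34 nothing is above 18 mm: room for fingers. Seated, the tube's centre is at x 0 (+-8 mm, or its square ends catch on the hooks), y 0, z 50 mm.
- jaw_red (a joint): sprung jaw of the red clip, rad: 0 shut. Pushed straight down with 4 to 10 N, the tube meets the sloping hooks with its centre about 78 mm up, spreads the jaw to about 0.1, goes onto its seat, and the jaw springs back to 0 over it. Not fully down, it is not under the hooks.
- tube_yellow_center (a point): centre of the loose yellow atomiser tube lying on the table: 156 mm long, 60 g, round aluminium barrel 20 mm across; a yellow 26 mm square cap at its +x end and a dark 26 mm square foot at its -x end, each 20 mm long (centre 13 mm up when lying), stop it rolling; two yellow bands. x runs along it; it may be rolled by quarter turns and may be absent. Either end may point either way in the clip.
- clip_yellow: yellow fork clip, bolted down; origin: centre of its underside, z up, x along the tube's seat. Base 120 x 62 x 8 mm. Black forks at x = +-38 mm with 23 mm slots open upward; hooks of the yellow jaw at x = +-46 mm, +y side; all 88 mm high. Between x = -34 and 34 nothing is above 18 mm: room for fingers. Seated, the tube's centre is at x 0 (+-8 mm, or its square ends catch on the hooks), y 0, z 50 mm.
- jaw_yellow (a joint): sprung jaw of the yellow clip, rad: 0 shut. Pushed straight down with 4 to 10 N, the tube meets the sloping hooks with its centre about 78 mm up, spreads the jaw to about 0.1, goes onto its seat, and the jaw springs back to 0 over it. Not fully down, it is not under the hooks.
- tube_blue_center (a point): centre of the loose blue atomiser tube lying on the table: 156 mm long, 60 g, round aluminium barrel 20 mm across; a blue 26 mm square cap at its +x end and a dark 26 mm square foot at its -x end, each 20 mm long (centre 13 mm up when lying), stop it rolling; two blue bands. x runs along it; it may be rolled by quarter turns and may be absent. Either end may point either way in the clip.
- clip_blue: blue fork clip, bolted down; origin: centre of its underside, z up, x along the tube's seat. Base 120 x 62 x 8 mm. Black forks at x = +-38 mm with 23 mm slots open upward; hooks of the blue jaw at x = +-46 mm, +y side; all 88 mm high. Between x = -34 and 34 nothing is above 18 mm: room for fingers. Seated, the tube's centre is at x 0 (+-8 mm, or its square ends catch on the hooks), y 0, z 50 mm.
- jaw_blue (a joint): sprung jaw of the blue clip, rad: 0 shut. Pushed straight down with 4 to 10 N, the tube meets the sloping hooks with its centre about 78 mm up, spreads the jaw to about 0.1, goes onto its seat, and the jaw springs back to 0 over it. Not fully down, it is not under the hooks.
- tube_green_center (a point): centre of the loose green atomiser tube lying on the table: 156 mm long, 60 g, round aluminium barrel 20 mm across; a green 26 mm square cap at its +x end and a dark 26 mm square foot at its -x end, each 20 mm long (centre 13 mm up when lying), stop it rolling; two green bands. x runs along it; it may be rolled by quarter turns and may be absent. Either end may point either way in the clip.
- clip_green: green fork clip, bolted down; origin: centre of its underside, z up, x along the tube's seat. Base 120 x 62 x 8 mm. Black forks at x = +-38 mm with 23 mm slots open upward; hooks of the green jaw at x = +-46 mm, +y side; all 88 mm high. Between x = -34 and 34 nothing is above 18 mm: room for fingers. Seated, the tube's centre is at x 0 (+-8 mm, or its square ends catch on the hooks), y 0, z 50 mm.
- jaw_green (a joint): sprung jaw of the green clip, rad: 0 shut. Pushed straight down with 4 to 10 N, the tube meets the sloping hooks with its centre about 78 mm up, spreads the jaw to about 0.1, goes onto its seat, and the jaw springs back to 0 over it. Not fully down, it is not under the hooks.
- meter_front (a point): mid lower edge (table level) of the front face of the grey vapour meter: loose, flat-bottomed, 0.7 to 0.95 kg, 100 deep (x) x 140 wide (y) x 62 mm high; +x forward, away from the robot. Its rear face, 100 mm behind this point, has a black rubber push pad at each end (y = +-50 mm, 35 mm wide, 42 high), the filter between. It slides under 4 to 10 N and turns when pushed at a corner.
- filter: fragile amber glass filter, 26 mm across, sticking 15 mm out of the middle of the meter's rear face, its axis 34 mm above the table; origin at its root on the rear face. Not to be pushed.
- dock_face (a point): middle, at table level, of the face towards the robot of the yellow docking bar (fixed, 25 x 130 x 35 mm, black mark in the middle); x points forward into the bar, y along the bar
- nozzle_top (a point): centre of the top of the white nozzle cap (32 mm across, 26 mm high, top 150 mm above the table when up) of the fixed amber reference spray bottle, 60 mm across with a paper label, which stands on a dark disc. A white jar with a blue lid, 62 mm across and 88 mm high, also fixed, is not it.
- nozzle (a joint): how far the sprung nozzle cap is pressed down, m: 0 up, 0.010 fully down; 3 N starts it, 7 N takes it fully down; springs back when let go
- cream_pot: bystander: small blue ceramic pot, 44 mm across, 45 mm high, standing between the tubes and the meter
- driver: bystander: screwdriver lying flat
- beaker: bystander: steel beaker 70 mm across, 85 mm high
There are look-alikes about, which are no part of the job. Of the things shaped like the part that bears dock_face, the yellow one is meant.

How it is judged:
By the outcome, as a careful person would: the job done as asked, in the order asked, and still so for the second after the job is handed in, with the robot touching nothing.
Of tube_red, tube_yellow, tube_blue, tube_green only 3 to 4 are there at a start; the rules pass over those that are not, and their reading is None.
At some moment in a run one of tube_red, tube_yellow, tube_blue, tube_green may be knocked a few centimetres aside while the robot is not near it.
Once in a run the grip may slacken for a moment while it holds something.
It also fails if it takes over 210 s, if anything falls off the work surface, if the arm or the gripper's body presses on something with over 40 N, if the wrist force passes 120 N, or if a joint passes its speed limit or range.

## Working session

There is one attempt and no reset: what is moved stays moved. The work goes in short steps, Python scripts to look and compute and a shell command to move; the robot and the scene stay as the last step left them, time stands still between calls to the robot, and variables do not carry over. Pictures are saved under pics/ and viewed, at most 14 in all, crops included, and the job is handed in when it is done.

```bash
ls; mkdir -p pics; python3 - <<'E'
from rig import *
import cv2
s=sense();print(s)
for n in("scene","top"):
    f=grab_frame(n);cv2.imwrite(f"pics/{n}0.png",f["pixels"]);print(n,f["camera_matrix"],f["rvec"],f["tvec"])
f=grab_frame("wrist");print(f["T_tool_cam"],f["camera_matrix"])
E
```

```text
pics
{'clock': 0.0, 'qpos': array([-1.18141068e+00,  3.53685823e-01,  1.63416549e+00, -2.89505443e-05,
        1.15521773e+00, -2.40818298e-03]), 'qvel': array([ 0.0006406 , -0.00243999,  0.00086463,  0.000405  ,  0.00221366,
        0.00035004]), 'joint_efforts': array([-3.76523210e-03, -6.05255699e+01, -3.42068195e+01, -2.46053469e-04,
        9.48456698e-03,  7.33028128e-05]), 'eef_pos': array([ 238.45012604, -577.18070437,  230.52474871]), 'tcp_rot': array([-3.14011620e+00,  2.29135717e-05,  3.91805558e-01]), 'contact_force': array([-0.15097296,  0.5344561 ,  0.98108641]), 'wrist_torque': array([0.01355699, 0.00145171, 0.0167944 ]), 'grasp_force': 0.0, 'opening': 1.0010993160478616}
scene [[495.54112888   0.         327.41141451]
 [  0.         495.54112888 207.54465884]
 [  0.           0.           1.        ]] [ 1.88848569  1.79100341 -0.62999609] [   2.92803111 -341.56767972 2152.09848574]
top [[422.25091799   0.         314.17028571]
 [  0.         422.25091799 205.30494792]
 [  0.           0.           1.        ]] [ 2.13161909 -2.12154682  0.22408874] [ -39.09439556  565.71356918 1142.38482747]
[[ 2.61674103e-04 -9.64288041e-01 -2.64855633e-01  6.83774027e+01]
 [ 9.99999945e-01  3.06617171e-04 -1.28346078e-04 -1.16137424e+00]
 [ 2.04971873e-04 -2.64855585e-01  9.64288067e-01 -1.43288105e+02]
 [ 0.00000000e+00  0.00000000e+00  0.00000000e+00  1.00000000e+00]] [[279.6881111    0.         315.94638942]
 [  0.         279.6881111  202.38260829]
 [  0.           0.           1.        ]]
```

View pics/top0.png

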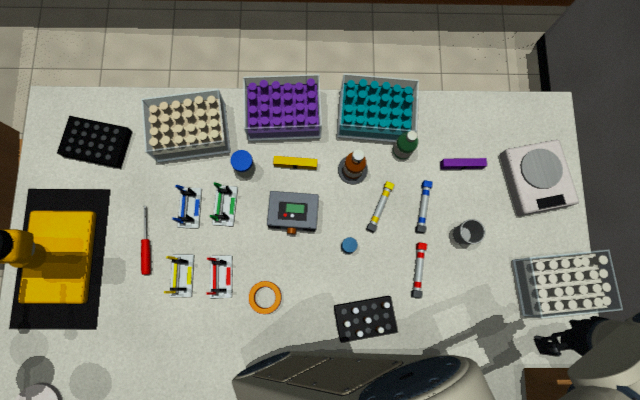

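View pics/scene0.png

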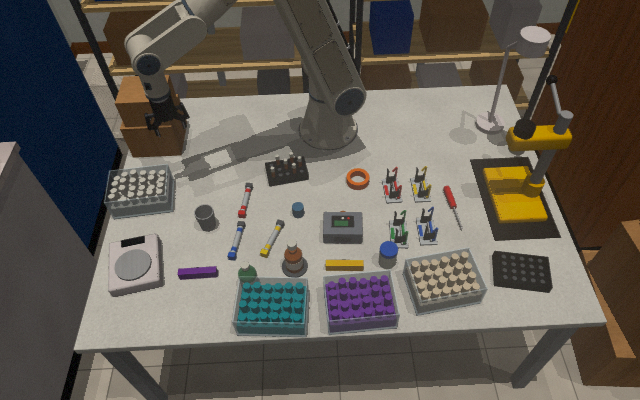

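Top view: red tube (419,270), yellow tube (380,206), blue tube (425,207), with no green tube on the bench. Clips are blue (187,206), green (223,204), yellow (180,276) and red (220,277). The meter is at (293,211), the yellow bar at (295,162), the amber bottle at (354,163) and the pot at (349,245).

Look-alikes: yellow bar (295,162) vs purple bar (464,163). The yellow one is the dock. Amber bottle (354,163) vs green bottle (405,143) and blue-lid jar (242,162). The amber one on the dark disc is meant.

```bash
cat > h.py <<'E'
from rig import *
import numpy as np, cv2
from scipy.spatial.transform import Rotation as Ro
def cam(n):
    s=sense(); f=grab_frame(n); K=np.array(f["camera_matrix"])
    if n=="wrist":
        T=np.array(f["T_tool_cam"]); Rt=Ro.from_euler("xyz",s["tcp_rot"]).as_matrix()
        Rc=Rt@T[:3,:3]; C=Rt@T[:3,3]+s["eef_pos"]
    else:
        R=cv2.Rodrigues(np.array(f["rvec"]))[0]; Rc=R.T; C=-R.T@np.array(f["tvec"]).ravel()
    return f["pixels"],(K,Rc,C)
def p2w(c,uv,z):
    K,Rc,C=c; uv=np.atleast_2d(np.array(uv,float))
    d=(Rc@np.linalg.inv(K)@np.c_[uv,np.ones(len(uv))].T).T
    return C+d*((z-C[2])/d[:,2])[:,None]
def w2p(c,P):
    K,Rc,C=c; q=(K@Rc.T@(np.atleast_2d(P)-C).T).T
    return q[:,:2]/q[:,2:]
def need(x,y,z,yaw=None):
    s=sense(); p=s["eef_pos"]; w=s["tcp_rot"][2]; d=np.array([x,y])-p[:2]; c,sn=np.cos(w),np.sin(w)
    print("need cm x %.2f y %.2f z %.2f"%((d[0]*c+d[1]*sn)/10,(d[0]*sn-d[1]*c)/10,(p[2]-z)/10), "" if yaw is None else "spin %.3f"%(w-yaw),"at",p.round(1),"yaw %.3f"%w,"q6 %.2f"%s["qpos"][5])
H={"red":[(0,9),(171,180)],"yellow":[(22,34)],"blue":[(100,118)],"green":[(50,75)]}
def mask(img,col,smin=110,vmin=60):
    h=cv2.cvtColor(img,cv2.COLOR_BGR2HSV); m=np.zeros(img.shape[:2],np.uint8)
    for a,b in H[col]: m|=cv2.inRange(h,(a,smin,vmin),(b,255,255))
    return m
def blobs(m,amin=4):
    n,l,st,ce=cv2.connectedComponentsWithStats(m)
    return sorted([(int(st[i,4]),*ce[i].round(1),*map(int,st[i,:4])) for i in range(1,n) if st[i,4]>=amin],reverse=True)
E
python3 - <<'E'
from h import *
im,c=cam("top")
for n,uv,z in [("red a",(421,246),13),("red b",(417,295),13),("yel a",(389,185),13),("yel b",(371,229),13),("blu a",(426,183),13),("blu b",(424,230),13),("clip r",(221,277),8),("clip y",(181,276),8),("clip b",(188,207),8),("clip g",(224,205),8),("meter",(293,211),62),("dock",(295,167),35),("nozzle",(358,156),150),("pot",(349,245),45),("jar",(242,158),88)]:
    print(n,p2w(c,uv,z)[0].round(0))
a=cv2.resize(im[145:310,160:360],None,fx=3.6,fy=3.6,interpolation=cv2.INTER_CUBIC)
cv2.imwrite("pics/crop1.png",a); print(a.shape)
E
```

```text
red a [ 456. -347.   13.]
red b [ 317. -329.   13.]
yel a [ 637. -260.   13.]
yel b [ 505. -203.   13.]
blu a [ 644. -371.   13.]
blu b [ 503. -358.   13.]
clip r [366. 227.   8.]
clip y [368. 341.   8.]
clip b [568. 333.   8.]
clip g [574. 228.   8.]
meter [548.  23.  62.]
dock [684.  20.  35.]
nozzle [ 682. -152.  150.]
pot [ 455. -135.   45.]
jar [694. 167.  88.]
(594, 720, 3)
```

View pics/crop1.png

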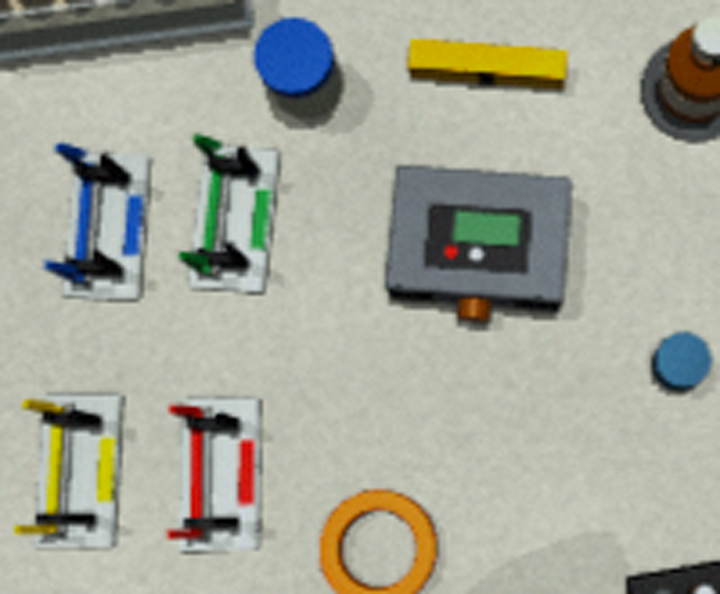

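```bash
python3 -m jog '[{"spin":0.1},{"spin":0.1},{"spin":0.1},{"spin":0.09},{"x":1.8,"y":-3},{"x":1.8,"y":-3},{"x":1.8,"y":-3},{"x":1.8,"y":-3},{"x":1.8,"y":-3},{"x":1.8,"y":-3},{"x":1.8,"y":-3},{"x":1.8,"y":-3},{},{},{}]'
python3 - <<'E'
from h import *
im,c=cam("wrist");cv2.imwrite("pics/w1.png",im)
for b in blobs(mask(im,"red"),10)[:8]: print(b, p2w(c,b[1:3],13)[0].round(1))
print(sense()["tcp_rot"],sense()["eef_pos"])
E
```

```text
(326, np.float64(148.9), np.float64(9.0), 137, 0, 24, 22) [ 346.3 -327.8   13. ]
[-3.14099710e+00  2.65343768e-07  3.91788588e-01] [ 238.58616371 -577.45603692  230.96025355]schema error: expected keys x, y, z, spin, grip
```

View pics/w1.png

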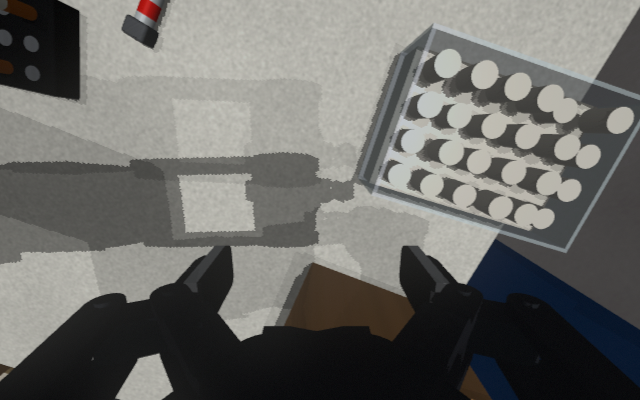

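The rows were refused because every row needs all five keys. The wrist view has tool +x upward, and the red tube's foot shows at (142,30).

```bash
python3 -m jog '[{"x":0,"y":0,"z":0,"spin":0.1,"grip":0},{"x":0,"y":0,"z":0,"spin":0.1,"grip":0},{"x":0,"y":0,"z":0,"spin":0.1,"grip":0},{"x":0,"y":0,"z":0,"spin":0.1,"grip":0},{"x":1.5,"y":-3,"z":0,"spin":0,"grip":0},{"x":1.5,"y":-3,"z":0,"spin":0,"grip":0},{"x":1.5,"y":-3,"z":0,"spin":0,"grip":0},{"x":1.5,"y":-3,"z":0,"spin":0,"grip":0},{"x":1.5,"y":-3,"z":0,"spin":0,"grip":0},{"x":1.5,"y":-3,"z":0,"spin":0,"grip":0},{"x":1.5,"y":-3,"z":0,"spin":0,"grip":0},{"x":1.5,"y":-3,"z":0,"spin":0,"grip":0},{"x":0,"y":0,"z":0,"spin":0,"grip":0},{"x":0,"y":0,"z":0,"spin":0,"grip":0}]'
python3 - <<'E'
from h import *
im,c=cam("wrist");cv2.imwrite("pics/w2.png",im)
for col in("red","blue","yellow"):
  for b in blobs(mask(im,col),10)[:6]: print(col,b, p2w(c,b[1:3],13)[0].round(1))
print(sense()["tcp_rot"],sense()["eef_pos"])
E
```

```text
clock: 1.42
eef_pos: [361.3, -337.4, 231.4]
tcp_rot: [3.141, -0.0, -0.005]
contact_force: [0.0, -0.5, 0.0]
opening: 1.001
grasp_force: 0.0
red (363, np.float64(322.5), np.float64(102.7), 311, 93, 23, 20) [ 456.  -344.3   13. ]
red (249, np.float64(24.5), np.float64(223.5), 14, 201, 21, 45) [301.7  63.6  13. ]
red (211, np.float64(319.1), np.float64(125.3), 311, 118, 17, 15) [ 429.4 -340.1   13. ]
red (171, np.float64(310.1), np.float64(191.9), 303, 185, 16, 14) [ 344.2 -328.    13. ]
red (64, np.float64(5.3), np.float64(190.5), 0, 186, 14, 10) [348.1  76.   13. ]
red (41, np.float64(13.0), np.float64(198.0), 7, 194, 13, 8) [337.8  68.8  13. ]
blue (1167, np.float64(133.8), np.float64(101.1), 115, 82, 38, 40) [ 459.  -114.1   13. ]
blue (268, np.float64(326.7), np.float64(31.2), 318, 23, 18, 19) [ 533.5 -349.    13. ]
yellow (301, np.float64(206.2), np.float64(31.3), 196, 21, 21, 23) [ 534.1 -210.7   13. ]
[ 3.14099955e+00 -1.12190642e-04 -6.37455121e-03] [ 360.90756081 -338.47711052  231.4618907 ]
```

View pics/w2.png

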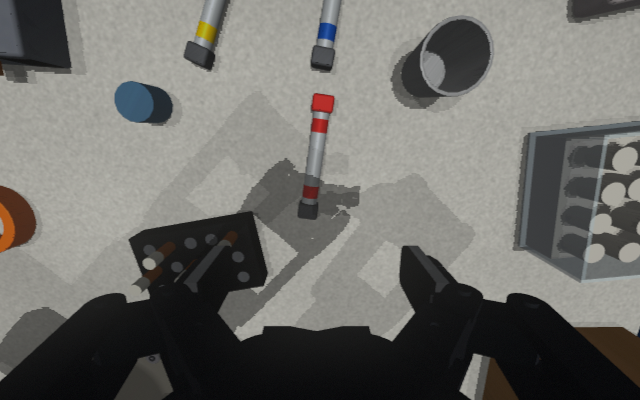

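```bash
cat >> h.py <<'E'
def tube(col,cn="wrist",near=None,z=19):
    "centre and yaw from the two bands (plus/minus 43 mm)"
    im,c=cam(cn); P=[(b[0],p2w(c,b[1:3],z)[0]) for b in blobs(mask(im,col),12)]
    best=None
    for i in range(len(P)):
        for j in range(len(P)):
            d=P[i][1]-P[j][1]; m=(P[i][1]+P[j][1])/2; L=np.hypot(d[0],d[1])
            if d[0]<=0 or abs(L-86)>9: continue
            if near is not None and np.hypot(*(m[:2]-near))>90: continue
            if best is None or abs(L-86)<abs(best[3]-86): best=(m[0],m[1],np.arctan2(d[1],d[0]),L)
    print(col,"tube",np.round(best,3) if best else None); return best
E
python3 -m jog '[{"x":1.3,"y":-0.2,"z":2.5,"spin":0,"grip":0},{"x":1.3,"y":-0.2,"z":2.5,"spin":0,"grip":0},{"x":0,"y":0,"z":3,"spin":0.07,"grip":0},{"x":0,"y":0,"z":3,"spin":0.065,"grip":0},{"x":0,"y":0,"z":0,"spin":0,"grip":0},{"x":0,"y":0,"z":0,"spin":0,"grip":0}]'
python3 - <<'E'
from h import *
t=tube("red",near=(387,-334)); need(t[0],t[1],3,t[2])
E
```

```text
clock: 1.97
eef_pos: [385.4, -335.1, 120.4]
tcp_rot: [-3.14, 0.003, -0.142]
contact_force: [0.4, -0.1, 0.5]
opening: 0.998
grasp_force: 0.0
red tube [ 3.87281e+02 -3.34116e+02 -1.46000e-01  8.52970e+01]
need cm x 0.06 y -0.18 z 11.88 spin 0.004 at [ 386.4 -335.8  121.8] yaw -0.142 q6 0.99
```

```bash
python3 -m jog '[{"x":0.1,"y":-0.1,"z":3.5,"spin":0,"grip":0},{"x":0,"y":0,"z":3.5,"spin":0,"grip":0},{"x":0,"y":0,"z":3.0,"spin":0,"grip":0},{"x":0,"y":0,"z":1.7,"spin":0,"grip":0},{"x":0,"y":0,"z":0,"spin":0,"grip":0},{"x":0,"y":0,"z":0,"spin":0,"grip":1},{"x":0,"y":0,"z":0,"spin":0,"grip":1},{"x":0,"y":0,"z":0,"spin":0,"grip":1},{"x":0,"y":0,"z":0,"spin":0,"grip":1},{"x":0,"y":0,"z":0,"spin":0,"grip":1},{"x":0,"y":0,"z":0,"spin":0,"grip":1},{"x":0,"y":0,"z":0,"spin":0,"grip":1},{"x":0,"y":0,"z":0,"spin":0,"grip":1}]' 60
```

```text
clock: 3.1
eef_pos: [388.3, -334.5, 5.5]
tcp_rot: [3.141, -0.001, -0.143]
contact_force: [-1.4, 0.8, 12.2]
opening: 0.208
grasp_force: 58.3
```

```bash
python3 -m jog '[{"x":0,"y":0,"z":-2,"spin":0,"grip":1},{"x":0,"y":0,"z":-4,"spin":-0.07,"grip":1},{"x":0,"y":0,"z":-4,"spin":-0.073,"grip":1},{"x":0,"y":0,"z":-4,"spin":0,"grip":1},{"x":0,"y":0,"z":-4,"spin":0,"grip":1},{"x":0,"y":-3,"z":-4,"spin":0,"grip":1},{"x":0,"y":-4,"z":0,"spin":0,"grip":1},{"x":0,"y":-4,"z":0,"spin":0,"grip":1},{"x":0,"y":-4,"z":0,"spin":0,"grip":1},{"x":0,"y":-4,"z":0,"spin":0,"grip":1},{"x":0,"y":-4,"z":0,"spin":0,"grip":1},{"x":0,"y":-4,"z":0,"spin":0,"grip":1},{"x":0,"y":-4,"z":0,"spin":0,"grip":1},{"x":0,"y":-4,"z":0,"spin":0,"grip":1},{"x":0,"y":-4,"z":0,"spin":0,"grip":1},{"x":0,"y":-4,"z":0,"spin":0,"grip":1},{"x":0,"y":0,"z":0,"spin":0,"grip":1}]'
python3 - <<'E'
from h import *
need(330,284,230,0)
E
```

```text
clock: 4.52
eef_pos: [387.6, 97.0, 218.2]
tcp_rot: [-3.139, -0.001, 0.005]
contact_force: [0.6, -0.4, -0.1]
opening: 0.205
grasp_force: 59.2
need cm x -5.67 y -18.73 z -1.18 spin 0.005 at [387.6  97.  218.2] yaw 0.005 q6 1.80
```

```bash
python3 -m jog '[{"x":-1,"y":-3.5,"z":-0.5,"spin":0,"grip":1},{"x":-1,"y":-3.5,"z":-0.5,"spin":0,"grip":1},{"x":-1,"y":-3.5,"z":-0.5,"spin":0,"grip":1},{"x":-1,"y":-3.5,"z":-0.5,"spin":0,"grip":1},{"x":-1.5,"y":-3.5,"z":0,"spin":0,"grip":1},{"x":0,"y":-1.2,"z":0,"spin":0,"grip":1},{"x":0,"y":0,"z":0,"spin":0,"grip":1},{"x":0,"y":0,"z":0,"spin":0,"grip":1}]'
python3 - <<'E'
from h import *
im,c=cam("wrist");cv2.imwrite("pics/w3.png",im)
for col in("red","yellow"):
  for b in blobs(mask(im,col),10)[:8]: print(col,b, p2w(c,b[1:3],18)[0].round(1))
print(sense()["tcp_rot"],sense()["eef_pos"])
E
```

```text
clock: 5.18
eef_pos: [332.7, 277.8, 237.5]
tcp_rot: [3.141, 0.0, 0.002]
contact_force: [0.5, -0.5, -0.6]
opening: 0.208
grasp_force: 59.3
red (4561, np.float64(318.7), np.float64(147.0), 287, 102, 68, 103) [374.1 275.8  18. ]
red (1810, np.float64(180.9), np.float64(106.0), 163, 63, 36, 87) [423.3 445.3  18. ]
red (329, np.float64(368.6), np.float64(151.2), 364, 132, 10, 39) [369.  211.9  18. ]
red (187, np.float64(316.1), np.float64(325.8), 299, 318, 35, 13) [104.9 278.5  18. ]
red (20, np.float64(436.6), np.float64(165.2), 432, 163, 11, 6) [351.2 122.7  18. ]
red (12, np.float64(429.8), np.float64(170.6), 428, 168, 4, 6) [344.2 130.7  18. ]
red (12, np.float64(413.5), np.float64(194.8), 411, 193, 7, 5) [311.6 148.9  18. ]
red (11, np.float64(416.1), np.float64(188.0), 414, 187, 5, 4) [320.9 146.3  18. ]
yellow (12054, np.float64(29.1), np.float64(116.0), 0, 0, 78, 211) [411.2 634.8  18. ]
yellow (388, np.float64(253.8), np.float64(149.9), 249, 123, 10, 56) [370.3 358.8  18. ]
yellow (322, np.float64(283.8), np.float64(150.4), 279, 131, 11, 38) [369.8 320.5  18. ]
yellow (171, np.float64(247.5), np.float64(194.6), 238, 187, 22, 15) [311.4 370.6  18. ]
yellow (168, np.float64(242.9), np.float64(111.1), 231, 107, 25, 9) [417.5 369.6  18. ]
[3.14061001e+00 3.15738454e-04 4.48957134e-04] [332.8895078  277.09061345 237.42820828]
```

View pics/w3.png

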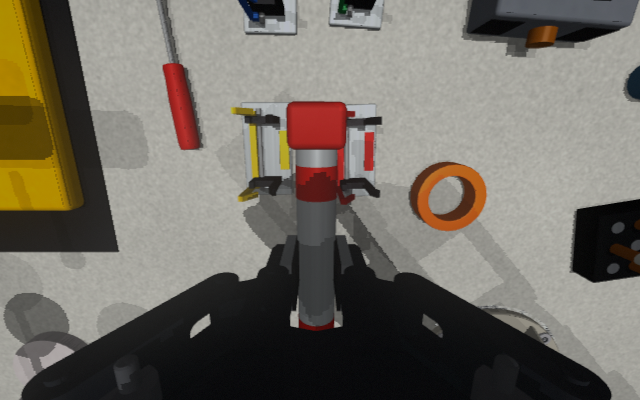

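The held red tube runs from its cap at (317,125) down to (316,325) and hides parts of the clips. I'll step to the right for a clean view of the red and yellow clips.

```bash
python3 -m jog '[{"x":0.2,"y":3.5,"z":1,"spin":0,"grip":1},{"x":0.2,"y":3.5,"z":1,"spin":0,"grip":1},{"x":0.2,"y":3.5,"z":1,"spin":0,"grip":1},{"x":0.2,"y":3.5,"z":1,"spin":0,"grip":1},{"x":0,"y":0,"z":0,"spin":0,"grip":1},{"x":0,"y":0,"z":0,"spin":0,"grip":1},{"x":0,"y":0,"z":0,"spin":0,"grip":1}]'
python3 - <<'E'
from h import *
import pickle
im,c=cam("wrist");cv2.imwrite("pics/w4.png",im);pickle.dump(c,open("w4.pkl","wb"))
P=w2p(c,[(366,227,8),(368,341,8)]);print(P)
u0,v0=int(P[1,0])-45,int(P[0,1])-60;print(u0,v0)
a=cv2.resize(im[v0:v0+120,u0:u0+160],None,fx=5,fy=5,interpolation=cv2.INTER_CUBIC);cv2.imwrite("pics/crop4.png",a)
E
```

```text
clock: 5.82
eef_pos: [341.3, 137.1, 197.9]
tcp_rot: [-3.141, -0.0, -0.003]
contact_force: [-0.3, 0.8, -0.6]
opening: 0.205
grasp_force: 61.0
[[241.73830262 163.40271251]
 [145.7221487  162.00337014]]
100 103
```

View pics/crop4.png

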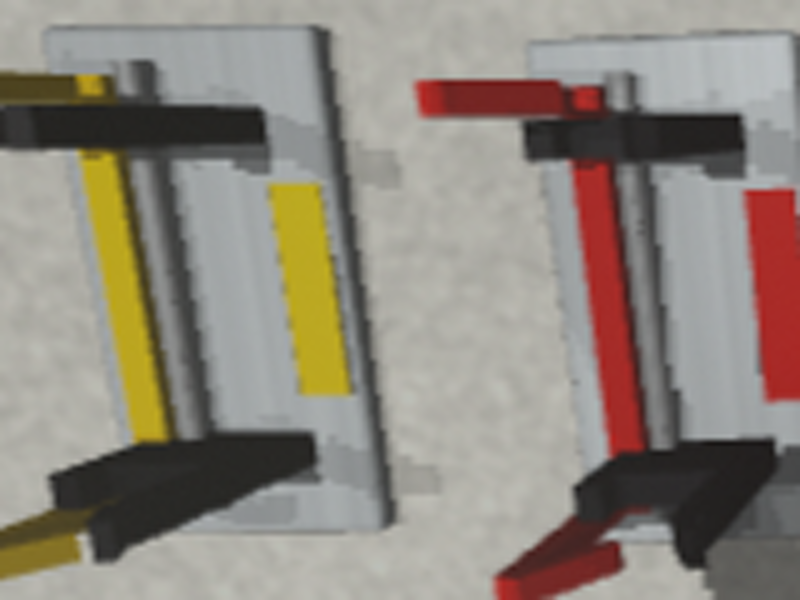

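Crop: yellow base top corners at about (47,30), (311,29), (378,526), (145,530), with its label at (310,290). Red base TL is about (528,45), with its label just cut off at right.

```bash
python3 - <<'E'
from h import *
import pickle
c=pickle.load(open("w4.pkl","rb"));im=cv2.imread("pics/w4.png")
f=lambda L:[(100+(x+.5)/5-.5,103+(y+.5)/5-.5) for x,y in L]
Y=p2w(c,f([(47,30),(311,29),(378,526),(145,530)]),8);print(Y.round(1),Y.mean(0).round(1))
R=p2w(c,f([(528,45),(590,532)]),8);print(R.round(1))
for col in("red","yellow"):
  m=mask(im,col)
  for b in blobs(m,60)[:6]:
    if not(90<b[1]<290 and 100<b[2]<230): continue
    print(col,b,p2w(c,b[1:3],8)[0].round(1))
    n,l=cv2.connectedComponents(m);
    k=l==l[int(b[2]),int(b[1])]; v,u=np.nonzero(k); W=p2w(c,np.c_[u,v],8)[:,:2]; w,V=np.linalg.eigh(np.cov(W.T)); a=V[:,1]*np.sign(V[0,1]); print("  yaw",np.arctan2(a[1],a[0]).round(3),"len",np.sqrt(12*w).round(1))
E
```

```text
[[428.4 372.7   8. ]
 [428.4 312.9   8. ]
 [311.2 313.7   8. ]
 [310.3 371.8   8. ]] [369.6 342.8   8. ]
[[424.8 264.2   8. ]
 [309.5 261.2   8. ]]
red (461, np.float64(221.6), np.float64(163.7), 214, 135, 15, 60) [365.7 251.    8. ]
  yaw 0.034 len [ 9.3 70.3]
red (411, np.float64(255.5), np.float64(161.5), 249, 141, 14, 42) [368.2 210.5   8. ]
  yaw 0.038 len [11.7 50.2]
red (254, np.float64(201.2), np.float64(122.2), 183, 119, 38, 8) [413.3 270.    8. ]
  yaw 1.539 len [ 7.6 42.3]
yellow (518, np.float64(125.1), np.float64(161.4), 116, 132, 19, 60) [368.8 365.4   8. ]
  yaw 0.003 len [10.4 70. ]
yellow (429, np.float64(161.6), np.float64(160.5), 154, 140, 16, 42) [369.7 321.9   8. ]
  yaw 0.007 len [12.1 49.7]
yellow (312, np.float64(100.3), np.float64(213.3), 82, 205, 36, 17) [304.3 408.2   8. ]
  yaw -1.254 len [11.1 46.5]
```

```bash
python3 - <<'E'
from h import *
need(367.5,231,130,0.034)
E
python3 -m jog '[{"x":0.7,"y":-3,"z":0,"spin":0,"grip":1},{"x":0.7,"y":-3,"z":0,"spin":0,"grip":1},{"x":0.6,"y":-3,"z":0,"spin":0,"grip":1},{"x":0.6,"y":-0.4,"z":0,"spin":0,"grip":1},{"x":0,"y":0,"z":3,"spin":-0.035,"grip":1},{"x":0,"y":0,"z":3,"spin":0,"grip":1},{"x":0,"y":0,"z":0,"spin":0,"grip":1},{"x":0,"y":0,"z":0,"spin":0,"grip":1},{"x":0,"y":0,"z":0,"spin":0,"grip":1}]'
python3 - <<'E'
from h import *
for i in range(4):
    im,c=cam("wrist"); need(367.5,231,130,0.034)
cv2.imwrite("pics/w5.png",im)
E
```

```text
need cm x 2.60 y -9.32 z 6.80 spin -0.036 at [341.4 137.8 198. ] yaw -0.002 q6 1.95
clock: 6.62
eef_pos: [367.3, 232.6, 138.7]
tcp_rot: [-3.141, -0.001, 0.035]
contact_force: [-0.5, -0.3, 0.1]
opening: 0.207
grasp_force: 61.1
need cm x -0.03 y 0.17 z 0.91 spin 0.001 at [367.7 232.7 139.1] yaw 0.035 q6 2.10
need cm x -0.04 y 0.17 z 0.92 spin 0.001 at [367.9 232.7 139.2] yaw 0.035 q6 2.10
need cm x -0.04 y 0.16 z 0.92 spin 0.001 at [367.8 232.6 139.2] yaw 0.035 q6 2.10
need cm x -0.03 y 0.15 z 0.90 spin 0.001 at [367.7 232.5 139. ] yaw 0.035 q6 2.10
```

```bash
python3 -m jog '[{"x":0,"y":0.15,"z":1,"spin":0,"grip":1},{"x":0,"y":0,"z":1,"spin":0,"grip":1},{"x":0,"y":0,"z":0,"spin":0,"grip":1},{"x":0,"y":0,"z":0,"spin":0,"grip":1}]'
python3 - <<'E'
from h import *
im,c=cam("wrist");need(367.5,231,130,0.034)
a=cv2.resize(im[60:260,215:415],None,fx=3,fy=3,interpolation=cv2.INTER_CUBIC);cv2.imwrite("pics/crop5.png",a)
E
```

```text
clock: 7.15
eef_pos: [367.0, 230.4, 118.1]
tcp_rot: [-3.142, -0.0, 0.035]
contact_force: [0.2, -0.9, 0.2]
opening: 0.212
grasp_force: 61.1
need cm x 0.02 y -0.04 z -1.17 spin 0.001 at [367.3 230.6 118.3] yaw 0.035 q6 2.09
```

View pics/crop5.png

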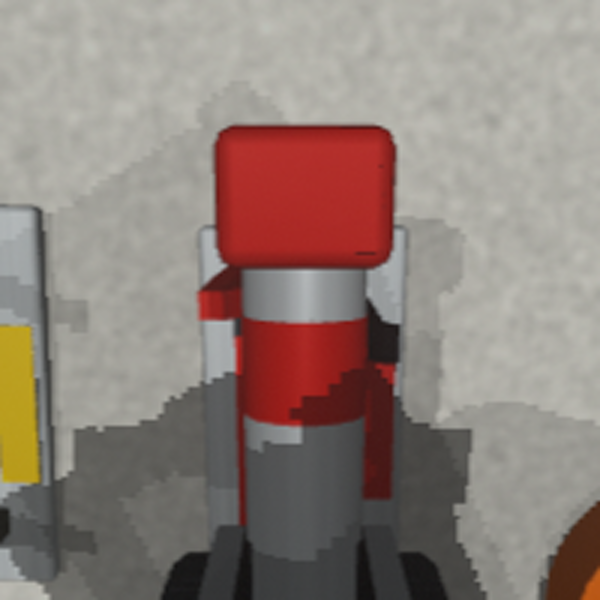

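Crop: the base (200–407) is symmetric about the tube (centre about 304), so it is well aligned. I'll descend.

```bash
python3 -m jog '[{"x":0,"y":0,"z":1,"spin":0,"grip":1},{"x":0,"y":0,"z":1,"spin":0,"grip":1},{"x":0,"y":0,"z":1,"spin":0,"grip":1},{"x":0,"y":0,"z":0.5,"spin":0,"grip":1},{"x":0,"y":0,"z":0,"spin":0,"grip":1},{"x":0,"y":0,"z":0,"spin":0,"grip":1}]'
```

```text
clock: 7.7
eef_pos: [367.2, 230.6, 83.0]
tcp_rot: [-3.142, -0.0, 0.035]
contact_force: [-0.3, -0.5, -0.8]
opening: 0.205
grasp_force: 61.1
```

```bash
python3 -m jog '[{"x":0,"y":0,"z":0.6,"spin":0,"grip":1},{"x":0,"y":0,"z":0.6,"spin":0,"grip":1},{"x":0,"y":0,"z":0.6,"spin":0,"grip":1},{"x":0,"y":0,"z":0.6,"spin":0,"grip":1},{"x":0,"y":0,"z":0.6,"spin":0,"grip":1},{"x":0,"y":0,"z":0.6,"spin":0,"grip":1},{"x":0,"y":0,"z":0,"spin":0,"grip":1},{"x":0,"y":0,"z":0,"spin":0,"grip":1}]'
```

```text
clock: 8.37
eef_pos: [366.7, 230.4, 46.2]
tcp_rot: [3.141, 0.001, 0.035]
contact_force: [-0.3, 0.6, -0.5]
opening: 0.208
grasp_force: 61.2
```

```bash
python3 -m jog '[{"x":0,"y":0,"z":0.3,"spin":0,"grip":1},{"x":0,"y":0,"z":0.3,"spin":0,"grip":1},{"x":0,"y":0,"z":0,"spin":0,"grip":1},{"x":0,"y":0,"z":0,"spin":0,"grip":1}]'
```

```text
clock: 8.7
eef_pos: [367.5, 231.0, 42.1]
tcp_rot: [-3.141, -0.001, 0.035]
contact_force: [-5.0, -3.6, 28.5]
opening: 0.206
grasp_force: 64.7
```

```bash
python3 -m jog '[{"x":0,"y":0,"z":0,"spin":0,"grip":0.4},{"x":0,"y":0,"z":0,"spin":0,"grip":0.4},{"x":0,"y":0,"z":0,"spin":0,"grip":0.3},{"x":0,"y":0,"z":0,"spin":0,"grip":0.3},{"x":0,"y":0,"z":-2,"spin":0,"grip":0.3},{"x":0,"y":0,"z":-4,"spin":0,"grip":0},{"x":0,"y":0,"z":-4,"spin":0,"grip":0},{"x":0,"y":0,"z":-4,"spin":0,"grip":0},{"x":0,"y":3,"z":-4,"spin":0,"grip":0},{"x":0,"y":3,"z":0,"spin":0,"grip":0},{"x":0,"y":0,"z":0,"spin":0,"grip":0},{"x":0,"y":0,"z":0,"spin":0,"grip":0}]'
python3 - <<'E'
from h import *
im,c=cam("wrist");t=tube("red",near=(367,231),z=55);need(300,200,230,0)
P=w2p(c,[367,231,50])[0].astype(int);print(P)
a=cv2.resize(im[max(0,P[1]-75):P[1]+75,P[0]-100:P[0]+100],None,fx=4,fy=4,interpolation=cv2.INTER_CUBIC);cv2.imwrite("pics/crop6.png",a)
im,c=cam("top")
for col,n in(("yellow",(571,-231)),("blue",(573,-365))): tube(col,"top",n)
E
```

```text
clock: 9.7
eef_pos: [368.9, 174.7, 214.3]
tcp_rot: [-3.141, -0.001, 0.033]
contact_force: [-0.2, 0.6, 0.0]
opening: 0.999
grasp_force: 0.0
red tube [3.62117e+02 2.40564e+02 1.40000e-02 8.48000e+01]
need cm x -6.78 y -2.67 z -1.65 spin 0.034 at [368.7 175.7 213.5] yaw 0.034 q6 1.98
[267 188]
yellow tube [ 5.72889e+02 -2.30384e+02 -4.11000e-01  8.46320e+01]
blue tube [ 5.73275e+02 -3.57655e+02 -1.98000e-01  8.43130e+01]
```

View pics/crop6.png

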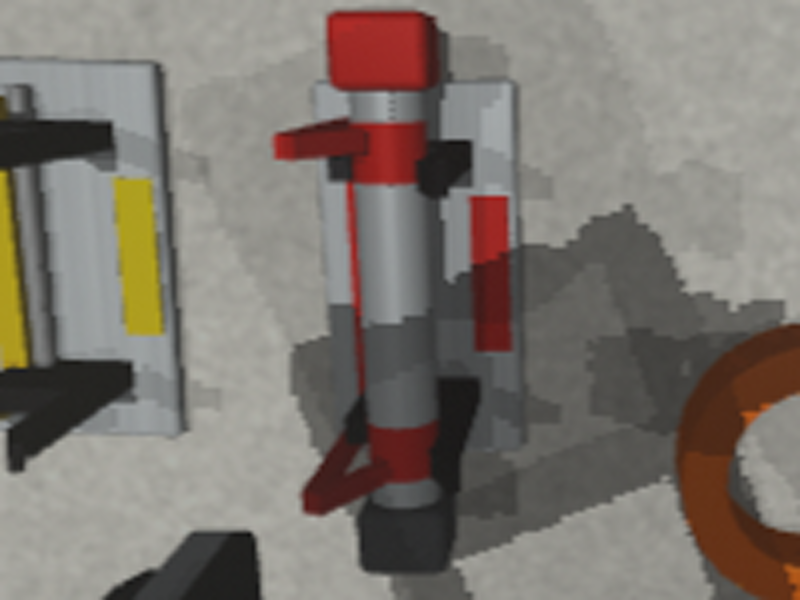

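The red tube is seated, with both hooks over it (crop (340,140) and (340,490)). Next is the yellow tube.

```bash
python3 -m jog '[{"x":1.7,"y":3.75,"z":0,"spin":0,"grip":0},{"x":1.7,"y":3.75,"z":0,"spin":0,"grip":0},{"x":1.7,"y":3.75,"z":0,"spin":0,"grip":0},{"x":1.7,"y":3.75,"z":0,"spin":0,"grip":0},{"x":1.7,"y":3.75,"z":0,"spin":0,"grip":0},{"x":1.7,"y":3.75,"z":0,"spin":0,"grip":0},{"x":1.7,"y":3.75,"z":0,"spin":0,"grip":0},{"x":1.7,"y":3.75,"z":0,"spin":0,"grip":0},{"x":1.7,"y":3.75,"z":0,"spin":0,"grip":0},{"x":1.7,"y":3.75,"z":0,"spin":0,"grip":0},{"x":1.7,"y":3.75,"z":0,"spin":0,"grip":0},{"x":0,"y":0,"z":0,"spin":0.11,"grip":0},{"x":0,"y":0,"z":0,"spin":0.11,"grip":0},{"x":0,"y":0,"z":0,"spin":0.11,"grip":0},{"x":0,"y":0,"z":0,"spin":0.11,"grip":0},{"x":0,"y":0,"z":0,"spin":0,"grip":0},{"x":0,"y":0,"z":0,"spin":0,"grip":0}]'
python3 - <<'E'
from h import *
t=tube("yellow",near=(573,-230)); need(t[0],t[1],120,t[2])
E
```

```text
clock: 11.37
eef_pos: [570.3, -229.6, 213.1]
tcp_rot: [-3.142, 0.001, -0.401]
contact_force: [-0.3, 0.0, -1.3]
opening: 1.002
grasp_force: 0.0
yellow tube [ 5.70838e+02 -2.26999e+02 -4.10000e-01  8.46770e+01]
need cm x -0.05 y -0.27 z 9.33 spin 0.009 at [ 570.3 -229.7  213.3] yaw -0.401 q6 1.59
```

```bash
python3 -m jog '[{"x":0,"y":-0.25,"z":3,"spin":0.01,"grip":0},{"x":0,"y":0,"z":3,"spin":0,"grip":0},{"x":0,"y":0,"z":3,"spin":0,"grip":0},{"x":0,"y":0,"z":0,"spin":0,"grip":0},{"x":0,"y":0,"z":0,"spin":0,"grip":0}]'
python3 - <<'E'
from h import *
t=tube("yellow",near=(573,-230)); need(t[0],t[1],5,t[2])
E
```

```text
clock: 11.83
eef_pos: [570.2, -227.3, 122.8]
tcp_rot: [3.141, 0.004, -0.413]
contact_force: [0.6, -0.9, -0.2]
opening: 1.0
grasp_force: 0.0
yellow tube [ 5.70613e+02 -2.27033e+02 -4.11000e-01  8.49820e+01]
need cm x -0.11 y -0.04 z 11.96 spin -0.002 at [ 571.5 -227.9  124.6] yaw -0.413 q6 1.60
```

```bash
python3 -m jog '[{"x":-0.05,"y":0,"z":3.5,"spin":0,"grip":0},{"x":0,"y":0,"z":3.5,"spin":0,"grip":0},{"x":0,"y":0,"z":3.0,"spin":0,"grip":0},{"x":0,"y":0,"z":1.6,"spin":0,"grip":0},{"x":0,"y":0,"z":0,"spin":0,"grip":0},{"x":0,"y":0,"z":0,"spin":0,"grip":1},{"x":0,"y":0,"z":0,"spin":0,"grip":1},{"x":0,"y":0,"z":0,"spin":0,"grip":1},{"x":0,"y":0,"z":0,"spin":0,"grip":1},{"x":0,"y":0,"z":0,"spin":0,"grip":1},{"x":0,"y":0,"z":0,"spin":0,"grip":1},{"x":0,"y":0,"z":0,"spin":0,"grip":1},{"x":0,"y":0,"z":0,"spin":0,"grip":1}]' 60
```

```text
clock: 12.97
eef_pos: [571.4, -228.0, 9.4]
tcp_rot: [-3.142, -0.002, -0.415]
contact_force: [-1.0, 0.6, 8.9]
opening: 0.207
grasp_force: 58.5
```

```bash
python3 -m jog '[{"x":0,"y":0,"z":-2,"spin":0,"grip":1},{"x":0,"y":0,"z":-4,"spin":0,"grip":1},{"x":0,"y":0,"z":-4,"spin":-0.1,"grip":1},{"x":0,"y":0,"z":-4,"spin":-0.1,"grip":1},{"x":0,"y":0,"z":-4,"spin":-0.12,"grip":1},{"x":0,"y":0,"z":-2,"spin":-0.1,"grip":1},{"x":-1.4,"y":-3.8,"z":0,"spin":0,"grip":1},{"x":-1.4,"y":-3.8,"z":0,"spin":0,"grip":1},{"x":-1.4,"y":-3.8,"z":0,"spin":0,"grip":1},{"x":-1.4,"y":-3.8,"z":0,"spin":0,"grip":1},{"x":-1.4,"y":-3.8,"z":0,"spin":0,"grip":1},{"x":-1.4,"y":-3.8,"z":0,"spin":0,"grip":1},{"x":-1.4,"y":-3.8,"z":0,"spin":0,"grip":1},{"x":-1.4,"y":-3.8,"z":0,"spin":0,"grip":1},{"x":-1.4,"y":-3.8,"z":0,"spin":0,"grip":1},{"x":-1.4,"y":-3.8,"z":0,"spin":0,"grip":1},{"x":-1.4,"y":-3.8,"z":0,"spin":0,"grip":1},{"x":-1.4,"y":-3.8,"z":0,"spin":0,"grip":1},{"x":0,"y":0,"z":0,"spin":0,"grip":1}]'
python3 - <<'E'
from h import *
need(369.6,342.2,130,0.005)
E
```

```text
clock: 14.55
eef_pos: [398.2, 232.9, 208.5]
tcp_rot: [-3.139, -0.0, 0.009]
contact_force: [0.2, -0.0, -0.4]
opening: 0.204
grasp_force: 59.2
need cm x -2.76 y -10.95 z 7.85 spin 0.004 at [398.2 232.9 208.5] yaw 0.009 q6 2.08
```

```bash
python3 -m jog '[{"x":-0.9,"y":-3.6,"z":0,"spin":0.004,"grip":1},{"x":-0.9,"y":-3.6,"z":1,"spin":0,"grip":1},{"x":-0.9,"y":-3.7,"z":2,"spin":0,"grip":1},{"x":0,"y":0,"z":2.5,"spin":0,"grip":1},{"x":0,"y":0,"z":2.5,"spin":0,"grip":1},{"x":0,"y":0,"z":0,"spin":0,"grip":1},{"x":0,"y":0,"z":0,"spin":0,"grip":1},{"x":0,"y":0,"z":0,"spin":0,"grip":1}]'
python3 - <<'E'
from h import *
for i in range(3): im,c=cam("wrist");need(369.6,342.2,120,0.005)
P=w2p(c,[370,342,30])[0]
for b in blobs(mask(im,"yellow"),30)[:7]:
  if abs(b[1]-P[0])<80 and b[2]<260: print(b,p2w(c,b[1:3],8)[0].round(1))
E
```

```text
clock: 15.22
eef_pos: [374.1, 335.3, 129.7]
tcp_rot: [-3.141, -0.001, 0.0]
contact_force: [-0.5, 0.4, -0.4]
opening: 0.203
grasp_force: 59.2
need cm x -0.49 y -0.67 z 1.01 spin -0.005 at [374.5 335.5 130.1] yaw 0.000 q6 2.30
need cm x -0.50 y -0.66 z 1.02 spin -0.005 at [374.6 335.6 130.2] yaw -0.000 q6 2.30
need cm x -0.49 y -0.66 z 1.02 spin -0.005 at [374.5 335.6 130.2] yaw 0.000 q6 2.30
(2618, np.float64(315.5), np.float64(122.9), 287, 100, 58, 47) [444.9 337.8   8. ]
(2249, np.float64(308.3), np.float64(184.0), 275, 153, 65, 82) [388.1 344.8   8. ]
```

```bash
python3 -m jog '[{"x":-0.5,"y":-0.65,"z":0.5,"spin":-0.005,"grip":1},{"x":0,"y":0,"z":0.7,"spin":0,"grip":1},{"x":0,"y":0,"z":0,"spin":0,"grip":1},{"x":0,"y":0,"z":0,"spin":0,"grip":1}]'
python3 - <<'E'
from h import *
im,c=cam("wrist");need(369.6,342.2,90,0.005)
im,c=cam("wrist");need(369.6,342.2,90,0.005)
a=cv2.resize(im[60:260,215:415],None,fx=3,fy=3,interpolation=cv2.INTER_CUBIC);cv2.imwrite("pics/crop7.png",a)
E
```

```text
clock: 15.7
eef_pos: [368.0, 341.5, 116.1]
tcp_rot: [3.141, 0.001, 0.006]
contact_force: [0.4, -0.4, -0.4]
opening: 0.206
grasp_force: 59.2
need cm x 0.14 y -0.05 z 2.63 spin 0.001 at [368.2 341.7 116.3] yaw 0.006 q6 2.31
need cm x 0.12 y -0.05 z 2.65 spin 0.001 at [368.4 341.7 116.5] yaw 0.006 q6 2.31
```

View pics/crop7.png

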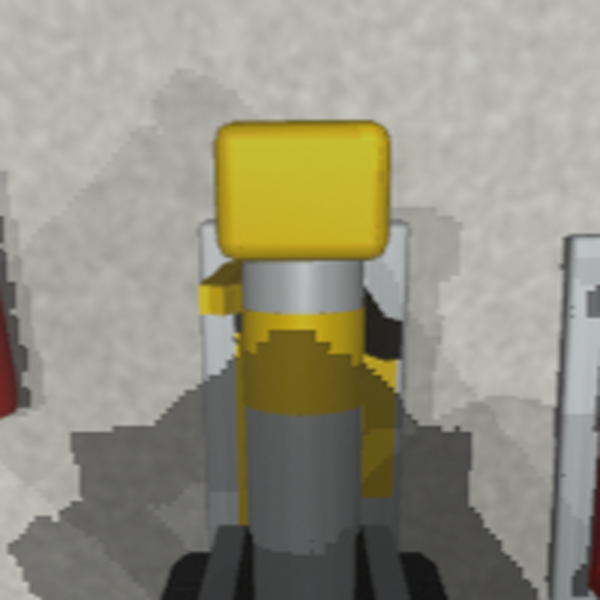

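The yellow base (200–407) is again symmetric about the tube (303).

```bash
python3 -m jog '[{"x":0.1,"y":0,"z":1,"spin":0,"grip":1},{"x":0,"y":0,"z":1,"spin":0,"grip":1},{"x":0,"y":0,"z":0.7,"spin":0,"grip":1},{"x":0,"y":0,"z":0.6,"spin":0,"grip":1},{"x":0,"y":0,"z":0.6,"spin":0,"grip":1},{"x":0,"y":0,"z":0.6,"spin":0,"grip":1},{"x":0,"y":0,"z":0.6,"spin":0,"grip":1},{"x":0,"y":0,"z":0.6,"spin":0,"grip":1},{"x":0,"y":0,"z":0.6,"spin":0,"grip":1},{"x":0,"y":0,"z":0.3,"spin":0,"grip":1},{"x":0,"y":0,"z":0,"spin":0,"grip":1},{"x":0,"y":0,"z":0,"spin":0,"grip":1}]'
```

```text
clock: 16.8
eef_pos: [369.5, 341.8, 50.4]
tcp_rot: [3.141, 0.0, 0.006]
contact_force: [-0.3, -1.4, -6.2]
opening: 0.206
grasp_force: 58.8
```

```bash
python3 -m jog '[{"x":0,"y":0,"z":0.2,"spin":0,"grip":1},{"x":0,"y":0,"z":0,"spin":0,"grip":1},{"x":0,"y":0,"z":0,"spin":0,"grip":1}]'
```

```text
clock: 17.05
eef_pos: [369.7, 342.1, 48.8]
tcp_rot: [-3.141, -0.001, 0.006]
contact_force: [-0.3, 0.6, -1.1]
opening: 0.208
grasp_force: 59.3
```

```bash
python3 -m jog '[{"x":0,"y":0,"z":0.2,"spin":0,"grip":1},{"x":0,"y":0,"z":0.15,"spin":0,"grip":1},{"x":0,"y":0,"z":0,"spin":0,"grip":1},{"x":0,"y":0,"z":0,"spin":0,"grip":1}]'
```

```text
clock: 17.38
eef_pos: [369.9, 342.2, 46.1]
tcp_rot: [-3.141, -0.001, 0.006]
contact_force: [-3.2, -2.8, 14.3]
opening: 0.206
grasp_force: 61.1
```

```bash
python3 -m jog '[{"x":0,"y":0,"z":0,"spin":0,"grip":0.4},{"x":0,"y":0,"z":0,"spin":0,"grip":0.4},{"x":0,"y":0,"z":0,"spin":0,"grip":0.3},{"x":0,"y":0,"z":0,"spin":0,"grip":0.3},{"x":0,"y":0,"z":-2,"spin":0,"grip":0.3},{"x":0,"y":0,"z":-4,"spin":0,"grip":0},{"x":0,"y":0,"z":-4,"spin":0,"grip":0},{"x":0,"y":0,"z":-4,"spin":0,"grip":0},{"x":3,"y":0,"z":-3,"spin":0,"grip":0},{"x":4,"y":0,"z":0,"spin":0,"grip":0},{"x":4,"y":0,"z":0,"spin":0,"grip":0},{"x":4,"y":0,"z":0,"spin":0,"grip":0},{"x":0,"y":0,"z":0,"spin":0,"grip":0},{"x":0,"y":0,"z":0,"spin":0,"grip":0}]'
python3 - <<'E'
from h import *
im,c=cam("wrist");cv2.imwrite("pics/w8.png",im);m=mask(im,"blue")
need(530,335,215,0)
n,l=cv2.connectedComponents(m)
for b in blobs(m,60)[:6]:
    k=l==l[int(b[2]),int(b[1])]; v,u=np.nonzero(k); W=p2w(c,np.c_[u,v],8)[:,:2]; w,V=np.linalg.eigh(np.cov(W.T)); a=V[:,1]*np.sign(V[0,1]); print(b[:3],W.mean(0).round(1),"yaw",np.arctan2(a[1],a[0]).round(3),"len",np.sqrt(12*w).round(1))
im,c=cam("top")
for col,n in(("blue",(573,-365)),("yellow",(370,342)),("red",(367,231))): tube(col,"top",n,z=19 if col=="blue" else 55)
E
```

```text
clock: 18.55
eef_pos: [520.5, 342.2, 213.7]
tcp_rot: [3.141, 0.001, 0.004]
contact_force: [-1.0, -0.0, 1.1]
opening: 0.997
grasp_force: 0.0
need cm x 1.10 y 0.72 z -0.14 spin 0.005 at [518.9 342.1 213.6] yaw 0.005 q6 2.15
(2604, np.float64(517.4), np.float64(18.3)) [702.3 123.7] yaw -1.564 len [39.2 70.8]
(671, np.float64(311.9), np.float64(142.4)) [567.1 348.9] yaw -0.026 len [ 14.5 138.3]
(388, np.float64(343.0), np.float64(144.0)) [566.4 310.8] yaw -0.021 len [11.6 49.2]
blue tube [ 5.61774e+02 -3.81399e+02 -1.84000e-01  8.38100e+01]
yellow tube [404.666 323.059   0.466  78.7  ]
red tube None
```

View pics/w8.png

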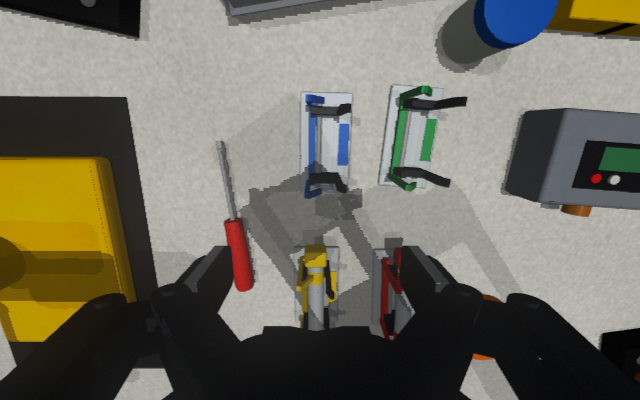

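View: the blue clip is at (327,143), its label at (343,144), with yellow seated at (317,290). The top camera shows that the blue tube was knocked to about (562,-381), so I'll use that new place.

```bash
python3 -m jog '[{"x":0.2,"y":4,"z":0,"spin":0,"grip":0},{"x":0.2,"y":4,"z":0,"spin":0,"grip":0},{"x":0.2,"y":4,"z":0,"spin":0,"grip":0},{"x":0.2,"y":4,"z":0,"spin":0,"grip":0},{"x":0.2,"y":4,"z":0,"spin":0,"grip":0},{"x":0.2,"y":4,"z":0,"spin":0,"grip":0},{"x":0.2,"y":4,"z":0,"spin":0,"grip":0},{"x":0.2,"y":4,"z":0,"spin":0,"grip":0},{"x":0.2,"y":4,"z":0,"spin":0,"grip":0},{"x":0.2,"y":4,"z":0,"spin":0,"grip":0},{"x":0.2,"y":4,"z":0,"spin":0,"grip":0},{"x":0.2,"y":4,"z":0,"spin":0,"grip":0},{"x":0.2,"y":4,"z":0,"spin":0,"grip":0},{"x":0.2,"y":4,"z":0,"spin":0,"grip":0},{"x":0.2,"y":4,"z":0,"spin":0,"grip":0},{"x":0.2,"y":4,"z":0,"spin":0,"grip":0},{"x":0.2,"y":4,"z":0,"spin":0,"grip":0},{"x":0.2,"y":4,"z":0,"spin":0.1,"grip":0},{"x":0,"y":0,"z":0,"spin":0.09,"grip":0},{"x":0,"y":0,"z":0,"spin":0,"grip":0}]'
python3 - <<'E'
from h import *
t=tube("blue",near=(562,-380)); need(t[0],t[1],120,t[2])
im,c=cam("top")
for col,n in(("yellow",(370,342)),("red",(367,231))):
  tube(col,"top",n,z=55)
  for b in blobs(mask(im,col),8)[:12]:
    w=p2w(c,b[1:3],50)[0]
    if 270<w[0]<460 and 180<w[1]<400: print(col,b[0],w.round(0),b[5:])
E
```

```text
clock: 20.47
eef_pos: [558.6, -378.4, 214.4]
tcp_rot: [-3.142, 0.0, -0.19]
contact_force: [-0.2, 1.3, 0.2]
opening: 0.997
grasp_force: 0.0
blue tube [ 5.59774e+02 -3.80010e+02 -1.86000e-01  8.48960e+01]
need cm x 0.17 y 0.28 z 9.44 spin 0.003 at [ 558.7 -376.9  214.4] yaw -0.184 q6 1.16
yellow tube [3.72103e+02 3.47464e+02 3.00000e-02 8.75350e+01]
yellow 80 [440. 343.  50.] (12, 8)
yellow 78 [370. 307.  50.] (5, 17)
yellow 63 [416. 350.  50.] (16, 6)
yellow 61 [328. 348.  50.] (16, 7)
red tube None
red 137 [365. 237.  50.] (15, 37)
red 78 [437. 233.  50.] (11, 8)
red 66 [367. 200.  50.] (5, 18)
```

```bash
python3 -m jog '[{"x":0.15,"y":0.28,"z":3,"spin":0,"grip":0},{"x":0,"y":0,"z":3,"spin":0,"grip":0},{"x":0,"y":0,"z":3,"spin":0,"grip":0},{"x":0,"y":0,"z":0,"spin":0,"grip":0},{"x":0,"y":0,"z":0,"spin":0,"grip":0}]'
python3 - <<'E'
from h import *
t=tube("blue",near=(562,-380)); need(t[0],t[1],7,t[2])
E
```

```text
clock: 21.08
eef_pos: [559.5, -378.4, 123.7]
tcp_rot: [-3.14, 0.003, -0.182]
contact_force: [0.0, -0.4, 1.3]
opening: 1.0
grasp_force: 0.0
blue tube [ 5.59747e+02 -3.79722e+02 -1.82000e-01  8.51850e+01]
need cm x -0.08 y 0.04 z 11.85 spin 0.000 at [ 560.6 -379.5  125.5] yaw -0.182 q6 1.16
```

```bash
python3 -m jog '[{"x":-0.05,"y":0,"z":3.5,"spin":0,"grip":0},{"x":0,"y":0,"z":3.5,"spin":0,"grip":0},{"x":0,"y":0,"z":3.0,"spin":0,"grip":0},{"x":0,"y":0,"z":1.6,"spin":0,"grip":0},{"x":0,"y":0,"z":0,"spin":0,"grip":0},{"x":0,"y":0,"z":0,"spin":0,"grip":1},{"x":0,"y":0,"z":0,"spin":0,"grip":1},{"x":0,"y":0,"z":0,"spin":0,"grip":1},{"x":0,"y":0,"z":0,"spin":0,"grip":1},{"x":0,"y":0,"z":0,"spin":0,"grip":1},{"x":0,"y":0,"z":0,"spin":0,"grip":1},{"x":0,"y":0,"z":0,"spin":0,"grip":1},{"x":0,"y":0,"z":0,"spin":0,"grip":1}]' 60
python3 -m jog '[{"x":0,"y":0,"z":-2,"spin":0,"grip":1},{"x":0,"y":0,"z":-4,"spin":0,"grip":1},{"x":0,"y":0,"z":-4,"spin":-0.1,"grip":1},{"x":0,"y":0,"z":-4,"spin":-0.06,"grip":1},{"x":0,"y":0,"z":-4,"spin":0,"grip":1},{"x":0,"y":-3.8,"z":-2,"spin":0,"grip":1},{"x":0,"y":-3.8,"z":0,"spin":0,"grip":1},{"x":0,"y":-3.8,"z":0,"spin":0,"grip":1},{"x":0,"y":-3.8,"z":0,"spin":0,"grip":1},{"x":0,"y":-3.8,"z":0,"spin":0,"grip":1},{"x":0,"y":-3.8,"z":0,"spin":0,"grip":1},{"x":0,"y":-3.8,"z":0,"spin":0,"grip":1},{"x":0,"y":-3.8,"z":0,"spin":0,"grip":1},{"x":0,"y":-3.8,"z":0,"spin":0,"grip":1},{"x":0,"y":-3.8,"z":0,"spin":0,"grip":1},{"x":0,"y":-3.8,"z":0,"spin":0,"grip":1},{"x":0,"y":-3.8,"z":0,"spin":0,"grip":1},{"x":0,"y":0,"z":0,"spin":0,"grip":1}]'
python3 - <<'E'
from h import *
need(566.9,331.1,130,-0.022)
E
```

```text
clock: 22.22
eef_pos: [560.3, -380.5, 10.1]
tcp_rot: [3.141, -0.002, -0.184]
contact_force: [-1.7, 1.3, 8.3]
opening: 0.2
grasp_force: 58.5
clock: 23.72
eef_pos: [570.5, 80.4, 208.4]
tcp_rot: [-3.139, -0.001, -0.021]
contact_force: [-0.4, 0.9, -0.2]
opening: 0.203
grasp_force: 59.0
need cm x -0.88 y -25.05 z 7.84 spin 0.001 at [570.5  80.4 208.4] yaw -0.021 q6 1.73
```

```bash
python3 -m jog '[{"x":-0.1,"y":-3.5,"z":0,"spin":0,"grip":1},{"x":-0.1,"y":-3.5,"z":0,"spin":0,"grip":1},{"x":-0.1,"y":-3.5,"z":0,"spin":0,"grip":1},{"x":-0.1,"y":-3.5,"z":0,"spin":0,"grip":1},{"x":-0.1,"y":-3.5,"z":0,"spin":0,"grip":1},{"x":-0.1,"y":-3.5,"z":0,"spin":0,"grip":1},{"x":-0.1,"y":-3.5,"z":2,"spin":0,"grip":1},{"x":-0.1,"y":-0.5,"z":2,"spin":0,"grip":1},{"x":0,"y":0,"z":2,"spin":0,"grip":1},{"x":0,"y":0,"z":2,"spin":0,"grip":1},{"x":0,"y":0,"z":0,"spin":0,"grip":1},{"x":0,"y":0,"z":0,"spin":0,"grip":1},{"x":0,"y":0,"z":0,"spin":0,"grip":1}]'
python3 - <<'E'
from h import *
for i in range(3): im,c=cam("wrist");need(566.9,331.1,120,-0.022)
E
```

```text
clock: 24.8
eef_pos: [569.3, 324.8, 129.2]
tcp_rot: [-3.141, -0.001, -0.025]
contact_force: [0.9, -0.6, -0.3]
opening: 0.203
grasp_force: 59.1
need cm x -0.29 y -0.61 z 0.96 spin -0.003 at [569.6 324.9 129.6] yaw -0.025 q6 2.11
need cm x -0.29 y -0.61 z 0.97 spin -0.003 at [569.7 325.  129.7] yaw -0.025 q6 2.11
need cm x -0.29 y -0.61 z 0.96 spin -0.003 at [569.6 325.  129.6] yaw -0.025 q6 2.11
```

```bash
python3 -m jog '[{"x":-0.25,"y":-0.6,"z":0.5,"spin":0,"grip":1},{"x":0,"y":0,"z":0.7,"spin":0,"grip":1},{"x":0,"y":0,"z":0,"spin":0,"grip":1},{"x":0,"y":0,"z":0,"spin":0,"grip":1}]'
python3 - <<'E'
from h import *
im,c=cam("wrist");im,c=cam("wrist");need(566.9,331.1,90,-0.022)
for b in blobs(mask(im,"blue"),30)[:6]:
  if b[2]<260: print(b,p2w(c,b[1:3],8)[0].round(1))
print("exp corners",w2p(c,[[566.9+dx*1+.022*dy,331.1+dy-.022*dx,8] for dx,dy in((60,31),(60,-31),(-30,31),(-30,-31))]).round(1).tolist())
g=cv2.cvtColor(im,cv2.COLOR_BGR2GRAY)
for v in (137,142,147): print(v,g[v,274:292].tolist(),g[v,342:360].tolist())
a=cv2.resize(im[60:260,215:415],None,fx=3,fy=3,interpolation=cv2.INTER_CUBIC);cv2.imwrite("pics/crop9.png",a)
E
```

```text
clock: 25.28
eef_pos: [565.7, 330.7, 115.2]
tcp_rot: [3.141, 0.001, -0.024]
contact_force: [0.3, -0.2, -1.3]
opening: 0.206
grasp_force: 59.1
need cm x 0.07 y -0.03 z 2.58 spin -0.002 at [566.2 330.8 115.8] yaw -0.024 q6 2.12
(6212, np.float64(594.4), np.float64(34.3), 548, 0, 92, 77) [698.7 106.9   8. ]
(2548, np.float64(316.0), np.float64(123.2), 287, 101, 58, 46) [635.7 330.7   8. ]
(2204, np.float64(315.8), np.float64(184.1), 280, 148, 66, 87) [582.2 332.1   8. ]
exp corners [[281.7, 133.7], [352.9, 133.6], [284.9, 230.6], [349.7, 230.5]]
137 [159, 161, 165, 168, 168, 154, 141, 162, 180, 181, 180, 181, 180, 134, 64, 59, 64, 68] [62, 56, 62, 140, 175, 172, 166, 146, 131, 146, 157, 156, 155, 155, 157, 157, 157, 158]
142 [162, 164, 167, 169, 170, 155, 139, 156, 175, 179, 179, 179, 178, 177, 129, 56, 59, 64] [56, 70, 143, 174, 173, 171, 160, 138, 141, 154, 154, 154, 155, 157, 158, 158, 158, 158]
147 [166, 167, 165, 163, 162, 160, 143, 148, 171, 177, 178, 178, 177, 176, 177, 174, 169, 168] [174, 175, 173, 173, 172, 169, 155, 129, 140, 155, 154, 155, 156, 157, 157, 157, 157, 159]
```

```bash
python3 -m jog '[{"x":0.05,"y":-0.08,"z":1,"spin":0,"grip":1},{"x":0,"y":0,"z":1,"spin":0,"grip":1},{"x":0,"y":0,"z":0.7,"spin":0,"grip":1},{"x":0,"y":0,"z":0.5,"spin":0,"grip":1},{"x":0,"y":0,"z":0,"spin":0,"grip":1},{"x":0,"y":0,"z":0,"spin":0,"grip":1}]'
```

```text
clock: 25.88
eef_pos: [566.5, 331.4, 83.3]
tcp_rot: [3.141, 0.001, -0.024]
contact_force: [0.9, -0.1, -0.6]
opening: 0.206
grasp_force: 59.1
```

In the slots with no force. I'll go on to the seat.

```bash
python3 -m jog '[{"x":0,"y":0,"z":0.6,"spin":0,"grip":1},{"x":0,"y":0,"z":0.6,"spin":0,"grip":1},{"x":0,"y":0,"z":0.6,"spin":0,"grip":1},{"x":0,"y":0,"z":0.6,"spin":0,"grip":1},{"x":0,"y":0,"z":0.6,"spin":0,"grip":1},{"x":0,"y":0,"z":0.4,"spin":0,"grip":1},{"x":0,"y":0,"z":0.2,"spin":0,"grip":1},{"x":0,"y":0,"z":0,"spin":0,"grip":1},{"x":0,"y":0,"z":0,"spin":0,"grip":1}]'
python3 -m jog '[{"x":0,"y":0,"z":0.15,"spin":0,"grip":1},{"x":0,"y":0,"z":0,"spin":0,"grip":1},{"x":0,"y":0,"z":0,"spin":0,"grip":1}]'
```

```text
clock: 26.63
eef_pos: [567.0, 331.9, 48.0]
tcp_rot: [-3.141, -0.0, -0.024]
contact_force: [-0.1, 1.1, -0.5]
opening: 0.205
grasp_force: 59.3
clock: 26.88
eef_pos: [567.2, 332.0, 47.0]
tcp_rot: [-3.141, -0.001, -0.024]
contact_force: [0.2, 0.5, 3.5]
opening: 0.207
grasp_force: 59.6
```

```bash
python3 -m jog '[{"x":0,"y":0,"z":0.1,"spin":0,"grip":1},{"x":0,"y":0,"z":0.1,"spin":0,"grip":1},{"x":0,"y":0,"z":0,"spin":0,"grip":1},{"x":0,"y":0,"z":0,"spin":0,"grip":1}]'
python3 -m jog '[{"x":0,"y":0,"z":0,"spin":0,"grip":0.4},{"x":0,"y":0,"z":0,"spin":0,"grip":0.4},{"x":0,"y":0,"z":0,"spin":0,"grip":0.3},{"x":0,"y":0,"z":0,"spin":0,"grip":0.3},{"x":0,"y":0,"z":-2,"spin":0,"grip":0.3},{"x":0,"y":0,"z":-4,"spin":0,"grip":0},{"x":0,"y":0,"z":-4,"spin":0,"grip":0},{"x":0,"y":0,"z":-4,"spin":0,"grip":0},{"x":-1,"y":3,"z":-4,"spin":0,"grip":1},{"x":-2,"y":4,"z":0,"spin":0,"grip":1},{"x":-2,"y":4,"z":0,"spin":0,"grip":1},{"x":-2,"y":4,"z":0,"spin":0,"grip":1},{"x":-2,"y":4,"z":0,"spin":0,"grip":1},{"x":-2,"y":4,"z":0,"spin":0,"grip":1},{"x":-2,"y":4,"z":0,"spin":0,"grip":1},{"x":0,"y":0,"z":0,"spin":0,"grip":1},{"x":0,"y":0,"z":0,"spin":0,"grip":1}]'
python3 - <<'E'
from h import *
im,c=cam("wrist");im,c=cam("wrist");cv2.imwrite("pics/w10.png",im);need(430,23,210,0)
import pickle;pickle.dump(c,open("w10.pkl","wb"))
im,c=cam("top");cv2.imwrite("pics/top10.png",im)
for b in blobs(mask(im,"blue"),8)[:12]:
    w=p2w(c,b[1:3],50)[0]
    if 470<w[0]<670 and 290<w[1]<400: print(b[0],w.round(0),b[5:])
E
```

```text
clock: 27.22
eef_pos: [567.3, 332.1, 46.7]
tcp_rot: [-3.141, -0.001, -0.024]
contact_force: [-4.9, -2.5, 18.5]
opening: 0.204
grasp_force: 61.4
clock: 28.63
eef_pos: [440.0, 84.9, 217.2]
tcp_rot: [3.142, -0.0, -0.027]
contact_force: [0.5, 0.9, 0.3]
opening: -0.001
grasp_force: 0.0
need cm x -0.99 y 6.40 z 0.74 spin -0.025 at [441.5  86.7 217.4] yaw -0.025 q6 1.79
55 [640. 331.  50.] (9, 7)
55 [528. 340.  50.] (14, 7)
53 [616. 339.  50.] (14, 7)
31 [562. 300.  50.] (4, 17)
```

View pics/w10.png

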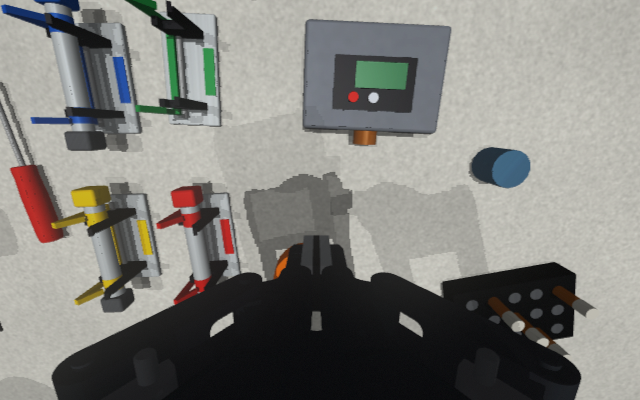

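The view shows blue, yellow and red all seated under their hooks. The meter top corners are at about (305,20), (450,27), (436,132), (303,127), with its filter at (365,137) and the pot at (502,167). Next I'll measure the bar.

```bash
python3 -m jog '[{"x":3,"y":1,"z":0,"spin":0,"grip":1},{"x":3,"y":1,"z":0,"spin":0,"grip":1},{"x":3,"y":1,"z":0,"spin":-0.025,"grip":1},{"x":3,"y":1,"z":0,"spin":0,"grip":1},{"x":0,"y":2,"z":0,"spin":0,"grip":1},{"x":0,"y":0,"z":0,"spin":0,"grip":1},{"x":0,"y":0,"z":0,"spin":0,"grip":1},{"x":0,"y":0,"z":0,"spin":0,"grip":1}]'
python3 - <<'E'
from h import *
import pickle
c=pickle.load(open("w10.pkl","rb"))
M=p2w(c,[(305,20),(450,27),(436,132),(303,127)],62);print(M.round(1).tolist(),M.mean(0).round(1))
im,c=cam("wrist");im,c=cam("wrist");cv2.imwrite("pics/w11.png",im);pickle.dump(c,open("w11.pkl","wb"))
m=mask(im,"yellow",90,50)
for b in blobs(m,100)[:3]: print(b,p2w(c,b[1:3],35)[0].round(1))
P=w2p(c,[684,20,20])[0].astype(int);print(P)
a=im[max(0,P[1]-70):P[1]+80,P[0]-100:P[0]+100];print(max(0,P[1]-70),P[0]-100)
cv2.imwrite("pics/crop11.png",cv2.resize(a,None,fx=4,fy=4,interpolation=cv2.INTER_CUBIC))
E
```

```text
clock: 29.45
eef_pos: [560.0, 25.4, 216.6]
tcp_rot: [-3.141, 0.001, 0.001]
contact_force: [0.4, -0.1, 0.8]
opening: -0.001
grasp_force: 0.0
[[604.8, 93.8, 62.0], [595.4, -43.0, 62.0], [499.3, -38.2, 62.0], [507.8, 99.3, 62.0]] [551.8  28.   62. ]
(3258, np.float64(319.3), np.float64(52.2), 258, 35, 125, 39) [701.9  23.9  35. ]
(1250, np.float64(56.0), np.float64(293.0), 22, 271, 59, 49) [413.  371.1  35. ]
(243, np.float64(113.0), np.float64(308.0), 106, 294, 15, 31) [390.2 300.   35. ]
[322  73]
3 222
```

View pics/crop11.png

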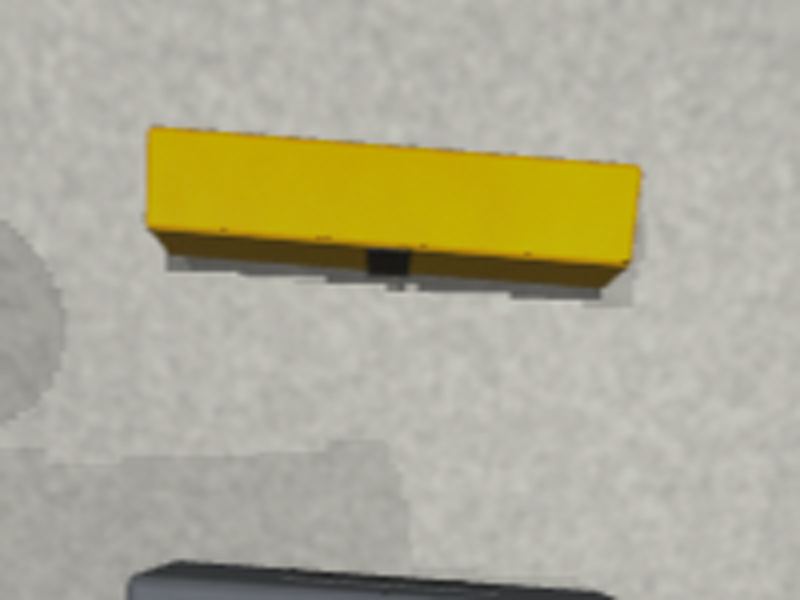

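Crop: bar front top edge runs (149,229)–(628,263), mark at (389,250)/(388,275), and the meter's front top edge runs about (183,562)–(605,592).

```bash
python3 - <<'E'
from h import *
import pickle
c=pickle.load(open("w11.pkl","rb"))
f=lambda L,z:p2w(c,[(222+(x+.5)/4-.5,3+(y+.5)/4-.5) for x,y in L],z)
A=f([(149,229),(628,263)],35);print("front top",A.round(1).tolist(),np.linalg.norm(A[1]-A[0]))
B=f([(165,253),(602,287),(388,275)],0);print("bottom",B.round(1).tolist())
print("mark top",f([(389,250)],35).round(1))
im=cv2.imread("pics/w11.png");P=w2p(c,[[602,94,62],[595,-43,62],[506,98,62],[499,-39,62]]);print(P.round(1))
n=cv2.cvtColor(im,cv2.COLOR_BGR2HSV);mm=((n[...,2]<140)&(n[...,1]>15)&(n[...,0]>100)&(n[...,0]<130)).astype(np.uint8)
for b in blobs(mm,500)[:4]: print(b)
for a,b in((A[0],A[1]),(B[0],B[1])): d=a-b; print("bar yaw",np.arctan2(-d[0],d[1]).round(4),((a+b)/2).round(1))
E
```

```text
front top [[694.4, 87.8, 35.0], [686.4, -39.3, 35.0]] 127.37115321519201
bottom [[695.2, 89.9, 0.0], [686.2, -39.2, 0.0], [689.3, 24.3, 0.0]]
mark top [[689.5  24.3  35. ]]
[[252.5 150.6]
 [382.3 157.6]
 [253.9 235.7]
 [373.4 241.6]]
(17604, np.float64(354.8), np.float64(366.3), 105, 290, 475, 110)
(7515, np.float64(316.2), np.float64(188.8), 253, 145, 131, 96)
(1433, np.float64(438.4), np.float64(261.5), 416, 240, 46, 44)
(665, np.float64(180.4), np.float64(66.6), 144, 17, 50, 78)
bar yaw -0.0628 [690.4  24.2  35. ]
bar yaw -0.0693 [690.7  25.4   0. ]
```

```bash
python3 -m jog '[{"x":-3.3,"y":-0.3,"z":0,"spin":0,"grip":0},{"x":-3.3,"y":-0.3,"z":0,"spin":0,"grip":0},{"x":-3.3,"y":-0.25,"z":0,"spin":0,"grip":0},{"x":0,"y":0,"z":3.5,"spin":0.065,"grip":0},{"x":0,"y":0,"z":3.5,"spin":0,"grip":0},{"x":0,"y":0,"z":3,"spin":0,"grip":0},{"x":0,"y":0,"z":0,"spin":0,"grip":0},{"x":0,"y":0,"z":0,"spin":0,"grip":0}]'
python3 - <<'E'
from h import *
im,c=cam("wrist");im,c=cam("wrist");need(461,33.5,8,-0.065)
n=cv2.cvtColor(im,cv2.COLOR_BGR2HSV)
f=cv2.inRange(n,(5,120,40),(18,255,255))
print("filter",[(b,p2w(c,b[1:3],36)[0].round(1)) for b in blobs(f,40)[:4]])
E
```

```text
clock: 30.22
eef_pos: [460.0, 33.2, 116.8]
tcp_rot: [3.141, 0.003, -0.063]
contact_force: [-0.0, -0.4, 1.4]
opening: 1.001
grasp_force: 0.0
need cm x -0.12 y -0.02 z 11.07 spin 0.001 at [462.2  33.2 118.7] yaw -0.064 q6 1.70
filter [((1692, np.float64(259.8), np.float64(316.9), 225, 300, 77, 37), array([359.1,  94.3,  36. ])), ((499, np.float64(317.6), np.float64(171.7), 303, 164, 31, 17), array([493. ,  31.5,  36. ])), ((88, np.float64(506.8), np.float64(384.4), 499, 372, 19, 28), array([ 263.4, -147.1,   36. ]))]
```

```bash
python3 -m jog '[{"x":-0.1,"y":0,"z":3.5,"spin":0,"grip":0},{"x":0,"y":0,"z":3.5,"spin":0,"grip":0},{"x":0,"y":0,"z":2.5,"spin":0,"grip":0},{"x":0,"y":0,"z":1.5,"spin":0,"grip":0},{"x":0,"y":0,"z":0,"spin":0,"grip":0},{"x":0.8,"y":0,"z":0,"spin":0,"grip":0},{"x":0.8,"y":0,"z":0,"spin":0,"grip":0},{"x":0.6,"y":0,"z":0,"spin":0,"grip":0},{"x":0,"y":0,"z":0,"spin":0,"grip":0},{"x":0,"y":0,"z":0,"spin":0,"grip":0}]'
```

```text
clock: 31.15
eef_pos: [483.5, 31.4, 8.2]
tcp_rot: [-3.141, -0.002, -0.064]
contact_force: [0.3, -0.5, -0.8]
opening: 0.998
grasp_force: 0.0
```

```bash
python3 -m jog '[{"x":0.3,"y":-0.02,"z":0,"spin":0,"grip":0},{"x":0.3,"y":-0.02,"z":0,"spin":0,"grip":0},{"x":0.3,"y":-0.02,"z":0,"spin":0,"grip":0},{"x":0.3,"y":-0.02,"z":0,"spin":0,"grip":0},{"x":0.3,"y":-0.02,"z":0,"spin":0,"grip":0},{"x":0.4,"y":-0.02,"z":0,"spin":0,"grip":0},{"x":0.4,"y":-0.03,"z":0,"spin":0,"grip":0},{"x":0.4,"y":-0.03,"z":0,"spin":0,"grip":0}]'
python3 - <<'E'
from h import *
print(sense()["wrist_torque"])
E
```

```text
clock: 31.82
eef_pos: [507.9, 31.4, 6.7]
tcp_rot: [3.141, 0.003, -0.064]
contact_force: [-4.6, 0.4, -0.3]
opening: 0.999
grasp_force: 0.0
[-0.08854354  0.49193262 -0.00484744]
```

```bash
python3 -m jog '[{"x":0.4,"y":-0.03,"z":0,"spin":0,"grip":0},{"x":0.4,"y":-0.03,"z":0,"spin":0,"grip":0},{"x":0.4,"y":-0.03,"z":0,"spin":0,"grip":0},{"x":0.4,"y":-0.03,"z":0,"spin":0,"grip":0},{"x":0.4,"y":-0.03,"z":0,"spin":0,"grip":0},{"x":0.4,"y":-0.03,"z":0,"spin":0,"grip":0},{"x":0.4,"y":-0.03,"z":0,"spin":0,"grip":0},{"x":0.4,"y":-0.02,"z":0,"spin":0,"grip":0},{"x":0.4,"y":-0.03,"z":0,"spin":0,"grip":0},{"x":0.4,"y":-0.02,"z":0,"spin":0,"grip":0},{"x":0.4,"y":-0.03,"z":0,"spin":0,"grip":0},{"x":0.4,"y":-0.02,"z":0,"spin":0,"grip":0},{"x":0.4,"y":-0.03,"z":0,"spin":0,"grip":0},{"x":0,"y":0,"z":0,"spin":0,"grip":0}]'
python3 - <<'E'
from h import *
need(579,31.5,8,-0.065)
im,c=cam("wrist")
n=cv2.cvtColor(im,cv2.COLOR_BGR2HSV)
f=cv2.inRange(n,(5,120,40),(18,255,255))
print("filter",[(b,p2w(c,b[1:3],36)[0].round(1)) for b in blobs(f,20)[:4]])
E
```

```text
clock: 32.98
eef_pos: [562.8, 31.8, 7.4]
tcp_rot: [-3.141, -0.002, -0.064]
contact_force: [0.4, 0.1, 0.5]
opening: 1.0
grasp_force: 0.0
need cm x 1.62 y -0.08 z -0.06 spin 0.001 at [562.8  31.8   7.4] yaw -0.064 q6 1.69
filter [((774, np.float64(320.3), np.float64(287.9), 293, 281, 55, 17), array([557.8,  31.7,  36. ]))]
```

```bash
python3 -m jog '[{"x":0.2,"y":-0.01,"z":0,"spin":0,"grip":0},{"x":0.2,"y":-0.01,"z":0,"spin":0,"grip":0},{"x":0.2,"y":-0.01,"z":0,"spin":0,"grip":0},{"x":0.2,"y":-0.02,"z":0,"spin":0,"grip":0},{"x":0.2,"y":-0.01,"z":0,"spin":0,"grip":0},{"x":0.2,"y":-0.02,"z":0,"spin":0,"grip":0}]'
python3 -m jog '[{"x":0.1,"y":-0.01,"z":0,"spin":0,"grip":0},{"x":0.1,"y":-0.01,"z":0,"spin":0,"grip":0}]'
python3 -m jog '[{"x":0.1,"y":-0.01,"z":0,"spin":0,"grip":0},{"x":0.1,"y":0,"z":0,"spin":0,"grip":0}]'
```

```text
clock: 33.53
eef_pos: [572.5, 31.7, 7.1]
tcp_rot: [3.141, 0.002, -0.064]
contact_force: [-6.1, 0.1, 2.1]
opening: 0.999
grasp_force: 0.0
clock: 33.7
eef_pos: [574.8, 31.8, 7.1]
tcp_rot: [3.141, 0.001, -0.064]
contact_force: [-5.6, -0.1, 1.3]
opening: 0.994
grasp_force: 0.0
clock: 33.87
eef_pos: [576.8, 31.8, 7.1]
tcp_rot: [3.141, 0.001, -0.064]
contact_force: [-5.1, 0.4, 0.6]
opening: 1.002
grasp_force: 0.0
```

```bash
python3 -m jog '[{"x":0.1,"y":-0.01,"z":0,"spin":0,"grip":0},{"x":0.1,"y":0,"z":0,"spin":0,"grip":0}]'
python3 -m jog '[{"x":0.1,"y":-0.01,"z":0,"spin":0,"grip":0},{"x":0,"y":0,"z":0,"spin":0,"grip":0}]'
python3 -m jog '[{"x":0.1,"y":-0.01,"z":0,"spin":0,"grip":0},{"x":0,"y":0,"z":0,"spin":0,"grip":0}]'
```

```text
clock: 34.03
eef_pos: [576.9, 31.9, 6.7]
tcp_rot: [3.141, 0.005, -0.065]
contact_force: [-12.6, 1.2, 3.8]
opening: 1.002
grasp_force: 0.0
clock: 34.2
eef_pos: [576.8, 32.0, 6.4]
tcp_rot: [3.141, 0.007, -0.065]
contact_force: [-13.1, 1.7, 4.3]
opening: 1.001
grasp_force: 0.0
clock: 34.37
eef_pos: [576.7, 32.0, 6.4]
tcp_rot: [3.141, 0.009, -0.065]
contact_force: [-16.8, 2.3, 9.1]
opening: 0.998
grasp_force: 0.0
```

```bash
python3 -m jog '[{"x":0.1,"y":-0.01,"z":0,"spin":0,"grip":0},{"x":0,"y":0,"z":0,"spin":0,"grip":0},{"x":0,"y":0,"z":0,"spin":0,"grip":0}]'
python3 - <<'E'
from h import *
print(sense()["wrist_torque"])
E
python3 -m jog '[{"x":-0.4,"y":0,"z":0,"spin":0,"grip":0},{"x":-0.8,"y":0,"z":0,"spin":0,"grip":0},{"x":-1.5,"y":0,"z":0,"spin":0,"grip":0},{"x":-2,"y":0,"z":0,"spin":0,"grip":0},{"x":0,"y":0,"z":-4,"spin":0,"grip":0},{"x":0,"y":0,"z":-4,"spin":0,"grip":0},{"x":0,"y":0,"z":-4,"spin":0,"grip":0},{"x":0,"y":0,"z":-4,"spin":0,"grip":1},{"x":2,"y":0,"z":-4,"spin":0,"grip":1},{"x":4,"y":0,"z":-2,"spin":0,"grip":1},{"x":4,"y":0,"z":0,"spin":0,"grip":1},{"x":4,"y":0,"z":0,"spin":0,"grip":1},{"x":0,"y":0,"z":0,"spin":0,"grip":1},{"x":0,"y":0,"z":0,"spin":0,"grip":1}]'
python3 - <<'E'
from h import *
import pickle
im,c=cam("wrist");im,c=cam("wrist");pickle.dump(c,open("w12.pkl","wb"));cv2.imwrite("pics/w12.png",im)
P=w2p(c,[690,24,40])[0].astype(int);v0=max(0,P[1]-60);print(v0,P[0]-100,c[2].round(1))
cv2.imwrite("pics/crop12.png",cv2.resize(im[v0:v0+150,P[0]-100:P[0]+100],None,fx=4,fy=4,interpolation=cv2.INTER_CUBIC))
E
```

```text
clock: 34.62
eef_pos: [576.7, 32.1, 6.2]
tcp_rot: [3.141, 0.011, -0.065]
contact_force: [-20.8, 2.0, 10.6]
opening: 1.002
grasp_force: 0.0
[ 0.4219534   2.2736752  -0.44927509]
clock: 35.78
eef_pos: [672.9, 26.0, 222.6]
tcp_rot: [-3.141, -0.002, -0.064]
contact_force: [-1.8, -0.0, -0.6]
opening: 0.007
grasp_force: 0.0
108 218 [739.   23.4 365.8]
```

View pics/crop12.png

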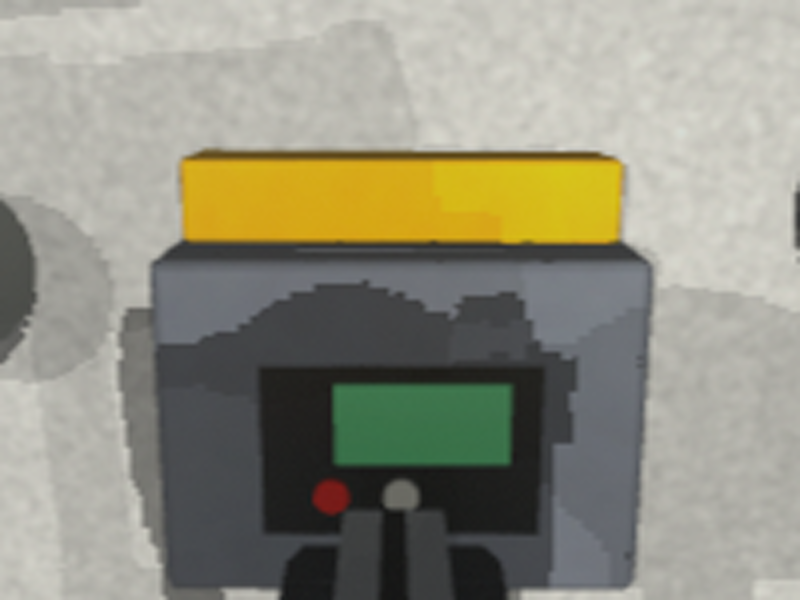

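Flush with no gap. The bar (182–622) and the meter (153–651) share centre 402, so the meter is well centred and parallel. Next is the amber bottle's nozzle: it is brown-bodied, on the dark disc, with a white cap near (358,156) in the top view. The green bottle at (405,143) and the blue-lid jar are not it.

```bash
python3 -m jog '[{"x":-0.5,"y":3.6,"z":-1,"spin":0,"grip":1},{"x":-0.5,"y":3.6,"z":-1,"spin":0,"grip":1},{"x":-0.5,"y":3.6,"z":-1,"spin":0,"grip":1},{"x":-0.5,"y":3.6,"z":-1,"spin":0,"grip":1},{"x":0,"y":3.6,"z":0,"spin":0,"grip":1},{"x":0,"y":0,"z":0,"spin":0,"grip":1},{"x":0,"y":0,"z":0,"spin":0,"grip":1},{"x":0,"y":0,"z":0,"spin":0,"grip":1}]'
python3 - <<'E'
from h import *
for n in("wrist","top"):
    im,c=cam(n);h=cv2.cvtColor(im,cv2.COLOR_BGR2HSV)
    P=w2p(c,[682,-152,150])[0];print(n,P.round(0))
    for vm in(185,205):
      m=cv2.inRange(h,(0,0,vm),(180,50,255))
      for b in blobs(m,15)[:25]:
        if np.hypot(*(np.array(b[1:3])-P))<(90 if n=="wrist" else 20): print(vm,b,p2w(c,b[1:3],150)[0].round(1))
    am=cv2.inRange(h,(3,100,30),(18,255,255))
    for b in blobs(am,40)[:4]:
        if np.hypot(*(np.array(b[1:3])-P))<90: print("amber",b)
need(682,-152,170)
E
```

```text
clock: 36.55
eef_pos: [638.8, -151.6, 263.1]
tcp_rot: [-3.141, 0.0, -0.065]
contact_force: [0.3, 0.5, -0.2]
opening: 0.001
grasp_force: 0.0
wrist [315. 154.]
185 (429, np.float64(312.0), np.float64(142.0), 298, 132, 29, 20) [ 692.4 -149.8  150. ]
amber (1169, np.float64(313.2), np.float64(138.5), 287, 117, 52, 53)
top [358. 156.]
185 (82, np.float64(362.8), np.float64(157.3), 353, 153, 19, 10) [ 678.9 -164.5  150. ]
205 (80, np.float64(342.5), np.float64(165.2), 337, 161, 12, 10) [ 656.5 -110.   150. ]
need cm x 4.28 y -0.15 z 9.29  at [ 639.2 -150.8  262.9] yaw -0.063 q6 1.40
```

```bash
python3 - <<'E'
from h import *
im,c=cam("wrist");h=cv2.cvtColor(im,cv2.COLOR_BGR2HSV)
a=im[100:190,265:365]; g=cv2.cvtColor(cv2.resize(a,None,fx=4,fy=4,interpolation=cv2.INTER_CUBIC),cv2.COLOR_BGR2GRAY)
r=cv2.HoughCircles(g,cv2.HOUGH_GRADIENT,1.5,15,param1=120,param2=25,minRadius=50,maxRadius=85)
for q in (r[0][:5] if r is not None else []):
    u,v=q[0]/4+265-.375,q[1]/4+100-.375; print(u,v,q[2]/4,p2w(c,(u,v),150)[0].round(1))
s=h[...,1];V=h[...,2]
for vv in range(116,176,3): print(vv,"".join(("W" if s[vv,u]<60 and V[vv,u]>185 else "w" if s[vv,u]<60 and V[vv,u]>130 else "g" if s[vv,u]<60 and V[vv,u]>70 else "a" if s[vv,u]>=100 else ".") for u in range(280,346)))
E
```

```text
312.0625 148.1875 17.225 [ 687.4 -148.6  150. ]
308.6875 150.4375 21.0125 [ 685.6 -145.4  150. ]
312.0625 152.3125 21.0125 [ 683.8 -148.3  150. ]
316.5625 149.3125 20.6 [ 686.2 -152.6  150. ]
314.3125 144.4375 13.025 [ 690.6 -150.8  150. ]
116 wwwwwwwwwwwwgggggggggggggggggggggggggggggggggggggggggggggwwwwwwwww
119 wwwwwwwwwggggggggggggggaaaaaaaaaaaaaaaaaaaaagggggggggggggggwwwwwww
122 wwwwwwwgggggggggggaaaaaaaaaaaaaaaaaaaaaaaaaaaaaaa.gggggggggggwwwww
125 wwwwwggggggggggaaaaaaaaaaaaaaaaaaaaaaaaaaaaaaaaaaaaaaggggggggggwww
128 wwwwgggggggg.aaaaaaaaaaaaaaaaaaaaaaaaaaaaaaaaaaaaaaaaaagggggggggww
131 wwwggggggg.aaaaaaaaaaaaaaaaaa.gggggggg.aaaaaaaaaaaaaaaaaaggggggggw
134 wwwggggggaaaaaaaaaaaaaagwwwWWWWWWWWWWWWwwwg.aaaaaaaaaaaaaagggggggg
137 wwgggggg.aaaaaaaaaaagwwWWWWWWWWWWWWWWWWWWWWWww.aaaaaaaaaaaaggggggg
140 wwggggggaaaaaaaaa.wwWWWWWWWWWWWWWWWWWWWWWWWWWWww.aaaaaaaaaaagggggg
143 wwggggggaaaaaaaa.wwWWWWWWWWWWWWWWWWWWWWWWWWWWWWWwgaaaaaaaaaagggggg
146 wwwgggggaaaaaaaagwwwwWwWWWWWWWWWWWWWWWWWWWWWWWWWwwaaaaaaaaaagggggg
149 wwwgggg.aaaaaaaawwwwwwwwwwwWWWWWWWWWWWWWwWWwwwwwwwgaaaaaaaa.gggggg
152 wwwwgggg.aaaaaaagwwwwwwwwwwwwwwwwwwwwwwwwwwwwwwwwwaaaaaaaa.gggggww
155 wwwwwwggg.aaaaaaawwwwwwwwwwwwwwwwwwwwwwwwwwwwwwwwaaaaaaaa.gggggwww
158 wwwwwwwwggggaaaaaaawwwwwwwwwwwwwwwwwwwwwwwwwwwwwaaaaaaa.gggggwwwww
161 wwwwwwwwwgggg..aaaaaawwwwwwwwwwwwwwwwwwwwwwwgaaaaaaaa.gggggwwwwwww
164 wwwwwwwwwwwwwgggg.aaaaaaa.gwwwwwwwwwwwgwgaaaaaaaaa..ggggwwwwwwwwww
167 wwwwwwwwwwwwwwwwggggg.aaaaaaaaaaa......aaaaaaaggggggwwwwwwwwwwwwww
170 wwwwwwwwwwwwwwwwwwwwwwgggggggg..g......ggggggggwwwwwwwwwwwwwwwwwww
173 wwwwwwwwwwwwwwwggggggggggggggggwgggwwwwwwwwwwwwwwwwwwwwwwwwwwwwwww
```

Cap circle in the wrist view: u 296–330, v 131–165, centre (313,148), giving (687,-149). I'll go there with fingers shut.

```bash
python3 -m jog '[{"x":2.4,"y":-0.2,"z":0,"spin":0,"grip":1},{"x":2.4,"y":-0.2,"z":0,"spin":0,"grip":1},{"x":0,"y":0,"z":3,"spin":0,"grip":1},{"x":0,"y":0,"z":3,"spin":0,"grip":1},{"x":0,"y":0,"z":3,"spin":0,"grip":1},{"x":0,"y":0,"z":0,"spin":0,"grip":1},{"x":0,"y":0,"z":0,"spin":0,"grip":1},{"x":0,"y":0,"z":0,"spin":0,"grip":1}]'
python3 - <<'E'
from h import *
im,c=cam("wrist");need(687.2,-149.4,155)
E
```

```text
clock: 37.37
eef_pos: [688.7, -150.7, 174.7]
tcp_rot: [3.141, -0.002, -0.063]
contact_force: [0.8, -0.5, 0.2]
opening: 0.0
grasp_force: 0.0
need cm x -0.19 y -0.15 z 2.04  at [ 689.  -151.   175.4] yaw -0.064 q6 1.42
```

```bash
python3 -m jog '[{"x":-0.15,"y":-0.1,"z":1,"spin":0,"grip":1},{"x":0,"y":0,"z":1,"spin":0,"grip":1},{"x":0,"y":0,"z":0.5,"spin":0,"grip":1},{"x":0,"y":0,"z":0.4,"spin":0,"grip":1},{"x":0,"y":0,"z":0,"spin":0,"grip":1}]'
python3 -m jog '[{"x":0,"y":0,"z":0.3,"spin":0,"grip":1},{"x":0,"y":0,"z":0.2,"spin":0,"grip":1},{"x":0,"y":0,"z":0,"spin":0,"grip":1}]'
python3 -m jog '[{"x":0,"y":0,"z":0.2,"spin":0,"grip":1},{"x":0,"y":0,"z":0,"spin":0,"grip":1},{"x":0,"y":0,"z":0,"spin":0,"grip":1}]'
```

```text
clock: 37.83
eef_pos: [686.3, -150.1, 143.6]
tcp_rot: [-3.141, 0.0, -0.064]
contact_force: [-1.2, 1.1, 5.8]
opening: -0.004
grasp_force: 2.8
clock: 38.08
eef_pos: [686.4, -150.1, 140.1]
tcp_rot: [-3.141, -0.0, -0.064]
contact_force: [-0.9, 0.4, 6.7]
opening: -0.002
grasp_force: 3.5
clock: 38.33
eef_pos: [686.5, -150.2, 139.9]
tcp_rot: [-3.142, -0.001, -0.064]
contact_force: [-7.7, 2.0, 20.7]
opening: -0.003
grasp_force: 10.4
```

Bottomed out: 20.7 N with the z reading at 140. I'll release it and check.

```bash
python3 -m jog '[{"x":0,"y":0,"z":-0.5,"spin":0,"grip":1},{"x":0,"y":0,"z":-1,"spin":0,"grip":1},{"x":0,"y":0,"z":-3,"spin":0,"grip":1},{"x":0,"y":0,"z":-4,"spin":0,"grip":1},{"x":-2,"y":1,"z":-4,"spin":0,"grip":1},{"x":-3,"y":3,"z":0,"spin":0,"grip":1},{"x":-3,"y":3,"z":0,"spin":0,"grip":1},{"x":0,"y":0,"z":0,"spin":0,"grip":1},{"x":0,"y":0,"z":0,"spin":0,"grip":1},{"x":0,"y":0,"z":0,"spin":0,"grip":1}]'
python3 - <<'E'
from h import *
im,c=cam("top");cv2.imwrite("pics/topF.png",im)
for col,(x,y) in dict(red=(367,231),yellow=(370,342),blue=(567,331)).items():
  for b in blobs(mask(im,col),8)[:14]:
    w=p2w(c,b[1:3],50)[0]
    if abs(w[0]-x)<90 and abs(w[1]-y)<45: print(col,b[0],w.round(0),b[5:])
print("green",[(b[0],p2w(c,b[1:3],15)[0].round(0)) for b in blobs(mask(im,"green"),8)[:10]])
o=cv2.imread("pics/top10.png");d=cv2.absdiff(o,im).max(2)
for b in blobs((d>60).astype(np.uint8),25)[:8]: print("diff",b,p2w(c,b[1:3],30)[0].round(0))
E
```

```text
clock: 39.17
eef_pos: [605.0, -213.2, 258.6]
tcp_rot: [-3.141, -0.0, -0.065]
contact_force: [0.9, 1.4, 0.1]
opening: 0.004
grasp_force: 0.0
red 137 [365. 237.  50.] (15, 37)
red 77 [437. 233.  50.] (11, 8)
red 67 [368. 200.  50.] (5, 18)
yellow 81 [440. 343.  50.] (12, 8)
yellow 80 [370. 307.  50.] (5, 17)
yellow 63 [416. 350.  50.] (16, 6)
yellow 60 [328. 348.  50.] (16, 7)
blue 66 [560. 297.  50.] (6, 17)
blue 57 [528. 340.  50.] (14, 7)
blue 55 [640. 331.  50.] (9, 7)
blue 53 [616. 339.  50.] (14, 7)
green [(139, array([656.,  20.,  15.])), (61, array([577., 243.,  15.])), (57, array([572., 204.,  15.])), (22, array([537., 253.,  15.])), (14, array([636., 250.,  15.]))]
diff (11890, np.float64(363.5), np.float64(244.9), 278, 96, 196, 276) [ 457. -178.   30.]
diff (5404, np.float64(239.4), np.float64(285.1), 159, 196, 137, 159) [343. 171.  30.]
diff (1310, np.float64(400.8), np.float64(113.6), 386, 79, 31, 79) [ 856. -299.   30.]
diff (1295, np.float64(294.1), np.float64(177.0), 269, 161, 50, 33) [655.  22.  30.]
diff (619, np.float64(450.3), np.float64(317.1), 444, 256, 15, 144) [ 258. -415.   30.]
diff (334, np.float64(314.3), np.float64(392.2), 302, 378, 29, 22) [ 63. -39.  30.]
diff (270, np.float64(318.4), np.float64(378.4), 304, 368, 32, 31) [ 98. -50.  30.]
diff (140, np.float64(202.9), np.float64(388.2), 198, 365, 10, 35) [ 73. 258.  30.]
```

```bash
python3 -c "
from rig import *
print(sign_off())"
```

```text
the job is handed in; nothing more can be done
None
```

The red, yellow and blue tubes are seated under their shut jaws (no green tube was on the bench), the meter is flush and centred on the yellow bar, and the amber bottle's cap was pressed fully down and then released, though I did not image the cap afterwards; the job was handed in at about 39 s with no verdict returned.

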